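# Change over the lamp cells and start the charger

### The job

Change over the lamp cells in the counter charger: lay every charged cell now in it flat in the wooden tray, and clip every cell waiting on the counter into a bay of its own, plain end against the spring and nub end down under the lip, fully home. When they are all in place and let go, start the charge by pressing the long bar key, then the small round key, then the large round key, and lastly the bar key again, each right down and one at a time. Leave the bottle, candle and carton where they are.

Things in the scene. Friction and masses are not known exactly. Their poses are not given: they have to be found in the camera images.
- charger: the fixed white charger, 188 x 216 mm. Origin at table level under the middle bay; x runs along the bays from the springs (robot side) to the lips and keys (far side). Base plate 12 mm thick, x -88 to 100 mm. Bays side by side at y -66, 0, 66 mm with open space between them. Spring housing at x -88 to -58 mm, 45 mm high; stop wall at x 35 to 41 mm, 48.5 mm high
- bay0 (a point): bay at charger y = -66 mm. Where the middle of a seated cell lies, 32 mm above the table; axes as the charger's. In every bay: V saddles at x -35 to -26.5 and 17 to 31 mm (29 mm wide, up to 2 mm below this point) carry the cell; the nub tip meets the stop wall at x 35 mm. A grey lip 26 mm wide overhangs from that wall: edge at x 26 mm, underside 12.5 mm and top 16.5 mm above this point
- bay1 (a point): bay at charger y = 0. Where the middle of a seated cell lies, 32 mm above the table; axes as the charger's. In every bay: a brass plate on a coil spring, 13 mm wide, from 8 mm below to 11 mm above this point, faces +x at x -27 mm when free, -35 mm behind a seated cell, -51 mm fully back; 0.28 N per mm (2.2 N seated, 6.7 N fully back)
- bay2 (a point): bay at charger y = 66 mm. Where the middle of a seated cell lies, 32 mm above the table; axes as the charger's. In every bay: hold the cell nub end 20 degrees up, middle at x 14, 27 mm above this point; push the plate back until the middle is at x -12, 19 mm up, nub clear of the lip; roll it down level; let the spring slide it under the lip. To take out: push to x -10 mm, lift
- cell0: grey cell: eight-sided bar 21 mm across flats, 70 mm long over all (a 9 mm steel nub stands 3 mm out of one end, near it a narrow pale band; other end plain and flat), 55 to 90 g; lies on a flat. Origin on the axis midway along the 70 mm, x axis towards the nub. Waits on the table (origin 10.5 mm up) at the -y side of the charger. Absent in some starts
- cell0_nub (a point): tip of cell0's nub, on its axis
- cell1: grey cell: eight-sided bar 21 mm across flats, 70 mm long over all (a 9 mm steel nub stands 3 mm out of one end, near it a narrow pale band; other end plain and flat), 55 to 90 g; lies on a flat. Origin on the axis midway along the 70 mm, x axis towards the nub. Waits on the table (origin 10.5 mm up) at the -y side of the charger. Absent in some starts
- cell1_nub (a point): tip of cell1's nub, on its axis
- cell2: grey cell: eight-sided bar 21 mm across flats, 70 mm long over all (a 9 mm steel nub stands 3 mm out of one end, near it a narrow pale band; other end plain and flat), 55 to 90 g; lies on a flat. Origin on the axis midway along the 70 mm, x axis towards the nub. Waits on the table (origin 10.5 mm up) at the -y side of the charger. Absent in some starts
- cell2_nub (a point): tip of cell2's nub, on its axis
- done0: grey cell: eight-sided bar 21 mm across flats, 70 mm long over all (a 9 mm steel nub stands 3 mm out of one end, near it a narrow pale band; other end plain and flat), 55 to 90 g; lies on a flat. Origin on the axis midway along the 70 mm, x axis towards the nub. Charged, at the start seated in bay0, nub under the lip. Absent in some starts, bay0 then being empty
- done1: grey cell: eight-sided bar 21 mm across flats, 70 mm long over all (a 9 mm steel nub stands 3 mm out of one end, near it a narrow pale band; other end plain and flat), 55 to 90 g; lies on a flat. Origin on the axis midway along the 70 mm, x axis towards the nub. Charged, at the start seated in bay1, nub under the lip. Absent in some starts, bay1 then being empty
- done2: grey cell: eight-sided bar 21 mm across flats, 70 mm long over all (a 9 mm steel nub stands 3 mm out of one end, near it a narrow pale band; other end plain and flat), 55 to 90 g; lies on a flat. Origin on the axis midway along the 70 mm, x axis towards the nub. Charged, at the start seated in bay2, nub under the lip. Absent in some starts, bay2 then being empty
- tray: the fixed shallow wooden tray, 170 mm square, 28 mm high, walls and floor 6 mm thick. Origin at the centre of its underside. A cell lying on its floor has its axis 16.5 mm above the table.
- bar (a joint): how far the long bar key, 14 mm by 40 mm (long way along charger y) is pressed: 0 up, 0.006 m fully down; springs back, 1.5 N at first, 4.8 N fully down. The three white keys stand on grey pods on the charger's far apron, at x 72 mm and y -66, 0 and 66 mm in any order
- bar_top (a point): centre of the top of the long bar key, 14 mm by 40 mm (long way along charger y), 32 mm above the table when up; pressed straight down; the cap stands 12 mm out of its pod
- small (a joint): how far the small round key, 14 mm in diameter is pressed: 0 up, 0.006 m fully down; springs back, 1.5 N at first, 4.8 N fully down. The three white keys stand on grey pods on the charger's far apron, at x 72 mm and y -66, 0 and 66 mm in any order
- small_top (a point): centre of the top of the small round key, 14 mm in diameter, 32 mm above the table when up; pressed straight down; the cap stands 12 mm out of its pod
- large (a joint): how far the large round key, 28 mm in diameter is pressed: 0 up, 0.006 m fully down; springs back, 1.5 N at first, 4.8 N fully down. The three white keys stand on grey pods on the charger's far apron, at x 72 mm and y -66, 0 and 66 mm in any order
- large_top (a point): centre of the top of the large round key, 28 mm in diameter, 32 mm above the table when up; pressed straight down; the cap stands 12 mm out of its pod
- oil: bystander: small amber bottle, 34 mm in diameter, 75 mm high, standing; origin at its underside
- candle: bystander: candle tin, 60 mm in diameter, 50 mm high; origin at its underside
- carton: bystander: closed cardboard carton 60 x 80 x 50 mm; origin at its underside
There are look-alikes about, which are no part of the job. What is shaped like the done0 but blue or green is not meant.

How it is judged (in metres and radians):
On the way, in this order (a step that is already met when the one before it is completed fails the run):
1. every charged cell lies in the tray and every waiting cell is seated in a bay, all let go (((distance between cell0 and bay0 below 0.005 m and angle between the x axis of cell0 and the x axis of charger, either way round below 0.12 rad and x of cell0_nub in the frame of bay0 above 0.03 m) or (distance between cell0 and bay1 below 0.005 m and angle between the x axis of cell0 and the x axis of charger, either way round below 0.12 rad and x of cell0_nub in the frame of bay1 above 0.03 m) or (distance between cell0 and bay2 below 0.005 m and angle between the x axis of cell0 and the x axis of charger, either way round below 0.12 rad and x of cell0_nub in the frame of bay2 above 0.03 m)) and ((distance between cell1 and bay0 below 0.005 m and angle between the x axis of cell1 and the x axis of charger, either way round below 0.12 rad and x of cell1_nub in the frame of bay0 above 0.03 m) or (distance between cell1 and bay1 below 0.005 m and angle between the x axis of cell1 and the x axis of charger, either way round below 0.12 rad and x of cell1_nub in the frame of bay1 above 0.03 m) or (distance between cell1 and bay2 below 0.005 m and angle between the x axis of cell1 and the x axis of charger, either way round below 0.12 rad and x of cell1_nub in the frame of bay2 above 0.03 m)) and ((distance between cell2 and bay0 below 0.005 m and angle between the x axis of cell2 and the x axis of charger, either way round below 0.12 rad and x of cell2_nub in the frame of bay0 above 0.03 m) or (distance between cell2 and bay1 below 0.005 m and angle between the x axis of cell2 and the x axis of charger, either way round below 0.12 rad and x of cell2_nub in the frame of bay1 above 0.03 m) or (distance between cell2 and bay2 below 0.005 m and angle between the x axis of cell2 and the x axis of charger, either way round below 0.12 rad and x of cell2_nub in the frame of bay2 above 0.03 m)) and x of done0 in the frame of tray between -0.08 and 0.08 m and y of done0 in the frame of tray between -0.08 and 0.08 m and height (world z) of each of done0, done1, done2 below 0.024 m and x of done1 in the frame of tray between -0.08 and 0.08 m and y of done1 in the frame of tray between -0.08 and 0.08 m and x of done2 in the frame of tray between -0.08 and 0.08 m and y of done2 in the frame of tray between -0.08 and 0.08 m and contact force between the fingers and cell0 below 0.3 N and contact force between the fingers and cell1 below 0.3 N and contact force between the fingers and cell2 below 0.3 N and contact force between the fingers and done0 below 0.3 N and contact force between the fingers and done1 below 0.3 N and contact force between the fingers and done2 below 0.3 N), for 0.3 s.
2. long bar key pressed down, the others up (value of joint bar above 0.004 m and value of joint each of small, large below 0.0015 m), for 0.1 s.
3. small round key pressed down, the others up (value of joint small above 0.004 m and value of joint each of bar, large below 0.0015 m), for 0.1 s.
4. large round key pressed down, the others up (value of joint large above 0.004 m and value of joint each of bar, small below 0.0015 m), for 0.1 s.
5. long bar key pressed down again, the others up (all of step 2), for 0.1 s.
At the end, for the whole second after the job is handed in: Every waiting cell seated in a bay (middle within 5 mm of its place, level within 7 degrees, nub at the lip), every charged cell flat on the tray floor, all let go and at rest; keys up again after being pressed (4 mm or more) in order bar, small, large, bar (all of step 1 and linear speed of each of cell0, cell1, cell2, done0, done1, done2 below 0.02 m/s and value of joint each of bar, small, large below 0.0015 m); the robot touches nothing.
It fails at once if two keys pressed at once (value of joint each of bar, small above 0.003 m or value of joint each of bar, large above 0.003 m or value of joint each of small, large above 0.003 m).
It fails at once if a bystander pushed more than 3 cm or knocked over (distance of any of oil, candle, carton from where it was at the start of the episode above 0.03 m or angle between any of oil, candle, carton's own z axis and vertical above 0.5 rad).
Of cell0, cell1, cell2 only 2 to 3 are there at a start; the rules pass over those that are not, and their reading is None.
Of done0, done1, done2 only 2 to 3 are there at a start; the rules pass over those that are not, and their reading is None.
At some moment in a run one of cell0, cell1, cell2 may be knocked a few centimetres aside while the robot is not near it.
It also fails if it takes over 210 s, if anything falls off the work surface, if the arm or the gripper's body presses on something with over 40 N, if the wrist force passes 120 N, or if a joint passes its speed limit or range.

### The arm

A 7-joint arm with a two-finger parallel gripper is mounted at the origin on the work surface. World frame = base frame: x ahead of the robot, y to its left, z up, the work surface at z = 0. Lengths are in m, angles in degrees, forces in N, time in s.
With the tool pointing down it reaches from about 0.4 to 0.85 m from the base axis. Payload 10.4 kg.
Tool frame: the origin (TCP) lies midway between the tips of the shut fingers; the grasp point (between the pads) lies hold_point_z behind it (hold_point_z is the distance from the TCP to the grasp point, in m); z points along the fingers, x is the direction in which the jaws open and shut, and the axes are right-handed (so a half turn about z gives the same grasp; the last joint's range is limited). The gripper opens to 87 mm and grips with 3 to 60 N. Pads are 19 mm wide; open, the fingers measure 117 mm over their backs; the gripper's body (75 mm by 190 mm) begins 51 mm behind the grasp point.
Start: joints at [-74.576, 19.034, -3.707, 83.658, 1.238, 77.344, -5.071], TCP at [0.18, 0.599, 0.223] pointing down, gripper open.
Joint ranges: [-148.97, 148.97], [-28.65, 121.19], [-84.17, 76.75], [9.2, 138.47], [-72.65, 252.65], [3.7, 117.97], [-149.18, 149.18]. Speed limits (degrees/s): [127.2, 127.2, 159.86, 159.86, 180, 180, 180].

### API

Orientations are given as a 3x3 rotation matrix whose columns are the frame's x, y, z axes.
In Python, from workcell import get_obs, camera, calibration, hand_in, hold_point_z gives the robot as it stands.
- The arm moves only by the tool apply_moves, never from a script. Its argument "increments" is a list that holds one entry, the list of rows, each a list of 7 numbers: the shift along the tool's x, y, z in m, then the turn, a rotation vector about the tool's x, y, z in degrees, then the finger opening in m, from 0 to 0.087. In form: [[[tx, ty, tz, wx, wy, wz, claw], ...]]. A call has 1 to 8 rows; each row is the pose to reach, as a shift and turn from the pose commanded when the call began, along the tool's axes at that moment; what a row does not reach only later rows make up. A row lasts 1/10 s, in which the tool goes at most 50 mm and 8.59 degrees, less where a joint would pass 70% of its speed; a pose out of reach is approached as far as the arm can. A call with a gripper value outside its range is refused whole. The fingers move at their own pace and stop on an object; the grip force is fixed at half the most. Time passes only in rows, so rows that repeat a pose let the fingers close. It gives the time, the measured TCP pose, the force and the opening at its end, in the units of the state.
- get_obs(): the state, without advancing time (a new reading comes with each control period).
- camera(name): name is "scene" or "side" or "wrist"; returns the picture (400x640x3 uint8, red, green, blue); there is no depth.
- calibration(name): a dict with "fx", "fy", "cx", "cy" (pixels), "extrinsics" (4x4, takes a point from world to camera coordinates); the wrist camera has in their place "tool_from_camera" (4x4, takes a point from camera to tool coordinates, whose origin is the TCP and whose axes are the tool frame's). Camera axes: x right, y up, looking along -z (the intrinsics and any distortion apply to the point x, -y, -z); pixel columns grow to the right and rows downward; lengths in m; the calibration is good to about 2 mm. A picture is of the moment at which its call begins: read the wrist's pose just before it. calibration takes no time and is no camera call.
- hand_in(): hands the job in, once; it reports no verdict.
The state is a dict: "time_s": time; "qpos": joint angles; "qvel": joint speeds; "effort": joint torques, N m; "tcp_pos": TCP position; "tool_rot": TCP orientation; "force": force on the tool from outside, world axes, zero at the start; "moment": the same for the moment, N m; "grip_width": finger opening in m.
Only numpy, scipy, OpenCV 4.12 (cv2) and the standard library are available. Lean on these libraries where they do the work, as an engineer would, in place of code of your own. Each camera call takes 0.05 s, during which the arm holds its last target.

## Working session

There is one attempt and no reset: what is moved stays moved. The work goes in short steps, Python scripts to look and compute and a tool call to move; the robot and the scene stay as the last step left them, time stands still between calls to the robot, and variables do not carry over. Pictures are saved under pics/ and viewed, and the job is handed in when it is done.

Besides the shell and the picture viewer there is one more tool, called after "Emit:" by a JSON object that holds its "api" and its "payload", one argument or row to a line. apply_moves: Moves the arm, as the interface text tells. Its arguments: {"type":"object","properties":{"increments":{"type":"array"}},"required":["increments"]}

```bash
ls; mkdir -p pics
cat > h.py <<'E'
import numpy as np, cv2
from workcell import get_obs, camera, calibration, hand_in, hold_point_z
def snap(n,f):
    im=camera(n); cv2.imwrite('pics/'+f,cv2.cvtColor(im,cv2.COLOR_RGB2BGR)); return im
E
python3 - <<'E'
from h import *
o=get_obs(); print(o, hold_point_z)
for n in ['scene','side','wrist']:
    print(n,calibration(n)); snap(n,n+'0.png')
E
```

```text
pics
{'time_s': 0.0, 'qpos': array([-74.57574158,  19.07236095,  -3.70615337,  83.70686569,
         1.23747786,  77.34456633,  -5.07056639]), 'qvel': array([ 0.08295997,  0.0301949 ,  0.04712076,  0.01087502, -0.06497499,
       -0.05221643,  0.08170313]), 'effort': array([-1.19406759e-04, -6.23232150e+01,  2.45650409e-02, -3.89922452e+01,
       -6.14316668e-02,  3.94080975e-02,  1.45987897e-04]), 'tcp_pos': array([0.17969945, 0.59818835, 0.22174253]), 'tool_rot': array([[ 2.87672306e-01,  9.57728835e-01, -3.51424894e-04],
       [ 9.57727781e-01, -2.87672511e-01, -1.42249368e-03],
       [-1.46345850e-03,  7.26426529e-05, -9.99998927e-01]]), 'force': array([-0.58505892,  0.65434777,  0.64211224]), 'moment': array([-0.01178097, -0.04430873, -0.01887606]), 'grip_width': 0.08684573735362183} 0.0187
scene {'fx': 387.1000814425763, 'fy': 387.1000814425763, 'cx': 323.8952957569054, 'cy': 200.33430419523248, 'extrinsics': array([[ 0.90080732,  0.43396733, -0.01478289, -0.48611733],
       [-0.26368101,  0.5737501 ,  0.7754245 ,  0.11416918],
       [ 0.34499059, -0.69461009,  0.63126723,
[... 214 characters left out ...]
5137, -0.34005725, -0.01001825, -0.54416907],
       [ 0.25909939,  0.69677585,  0.66885792, -0.13890889],
       [-0.22046951, -0.63155718,  0.74332276, -0.92237276],
       [ 0.        ,  0.        ,  0.        ,  1.        ]])}
wrist {'fx': 329.4195730834608, 'fy': 329.4195730834608, 'cx': 318.0602425645396, 'cy': 200.88049277987818, 'tool_from_camera': array([[ 9.99999003e-01,  2.37531829e-04,  1.39230588e-03,
        -3.98183205e-05],
       [ 5.70662591e-04, -9.69664129e-01, -2.44440487e-01,
        -6.61689262e-02],
       [ 1.29200667e-03,  2.44441038e-01, -9.69663297e-01,
        -1.61737590e-01],
       [ 0.00000000e+00,  0.00000000e+00,  0.00000000e+00,
         1.00000000e+00]])}
```

View pics/scene0.png

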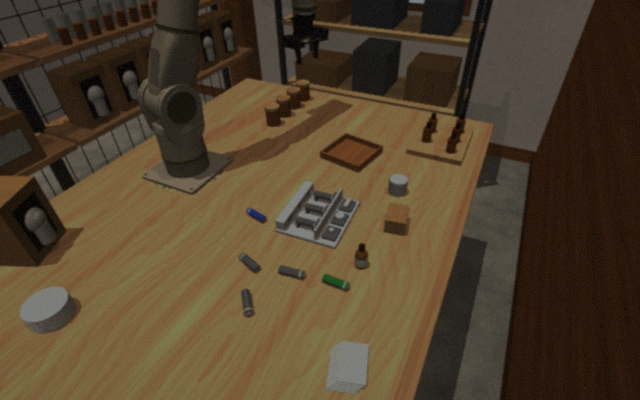

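View pics/side0.png

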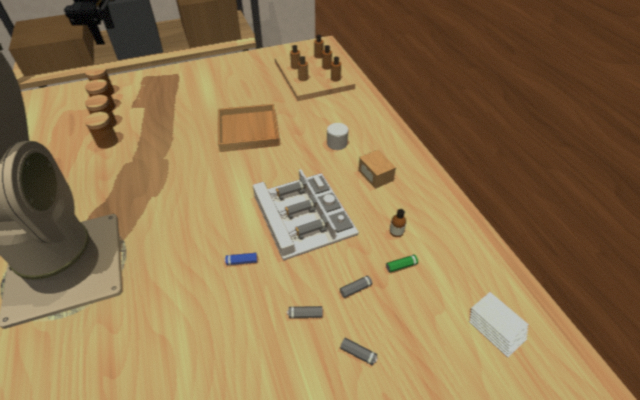

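View pics/wrist0.png

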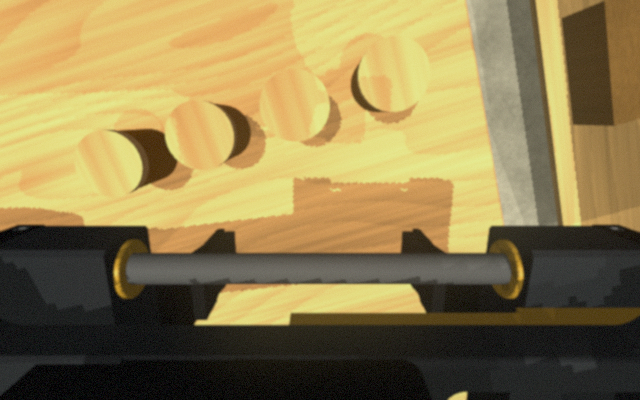

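```bash
cat >> h.py <<'E'
def cam(n,o=None):
    c=calibration(n)
    if n=='wrist':
        T=np.eye(4); T[:3,:3]=o['tool_rot']; T[:3,3]=o['tcp_pos']
        E=np.linalg.inv(T@c['tool_from_camera'])
    else: E=c['extrinsics']
    K=np.array([[c['fx'],0,c['cx']],[0,c['fy'],c['cy']],[0,0,1]])
    return K,E
def proj(P,K,E):
    P=np.atleast_2d(P); p=P@E[:3,:3].T+E[:3,3]; p=p*[1,-1,-1]
    q=p@K.T; return q[:,:2]/q[:,2:]
def unproj(uv,z,K,E):
    uv=np.atleast_2d(uv); d=np.c_[uv,np.ones(len(uv))]@np.linalg.inv(K).T*[1,-1,-1]
    R=E[:3,:3]; C=-R.T@E[:3,3]; d=d@R; t=(z-C[2])/d[:,2]; return C+d*t[:,None]
def crop(f,g,x0,y0,x1,y1,s):
    im=cv2.imread('pics/'+f)[y0:y1,x0:x1]; im=cv2.resize(im,None,fx=s,fy=s,interpolation=cv2.INTER_CUBIC); 
    im=np.clip(im*1.5,0,255).astype('uint8'); cv2.imwrite('pics/'+g,im)
E
python3 - <<'E'
from h import *
crop('side0.png','s0c.png',215,95,415,245,4)
crop('side0.png','s0d.png',215,240,415,380,4)
K,E=cam('side')
for uv in [(242,259),(306,312),(357,287),(358,351),(402,263)]: print(unproj(uv,0.01,K,E))
K,E=cam('scene')
for uv in [(257,215),(249,262),(292,272),(247,302),(336,283)]: print(unproj(uv,0.01,K,E))
E
```

```text
[[ 0.37107001 -0.12060241  0.01      ]]
[[ 0.4612386  -0.28964907  0.01      ]]
[[ 0.57984681 -0.27261739  0.01      ]]
[[ 0.52601061 -0.39813185  0.01      ]]
[[ 0.69596423 -0.25180728  0.01      ]]
[[ 0.37118935 -0.11982274  0.01      ]]
[[ 0.45727612 -0.28905584  0.01      ]]
[[ 0.57835313 -0.2705704   0.01      ]]
[[ 0.52577995 -0.39806804  0.01      ]]
[[ 0.69641897 -0.25490901  0.01      ]]
```

View pics/s0c.png

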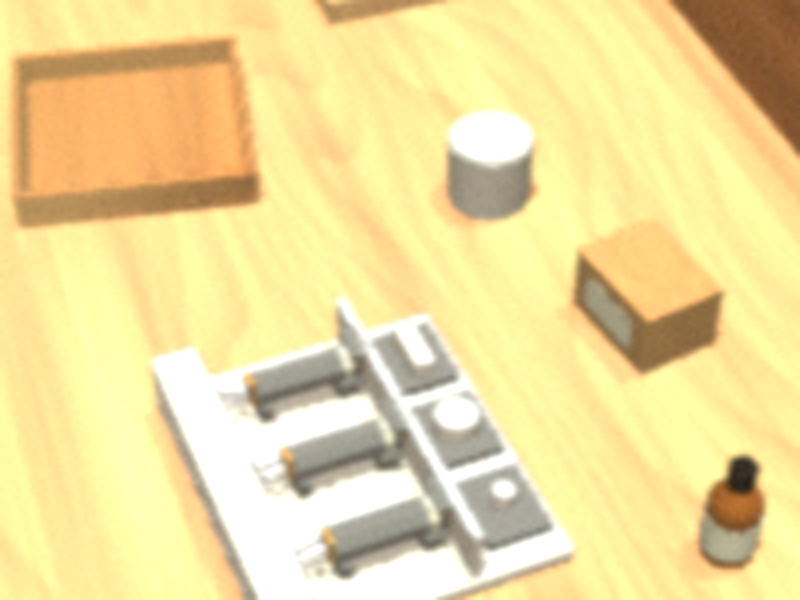

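View pics/s0d.png

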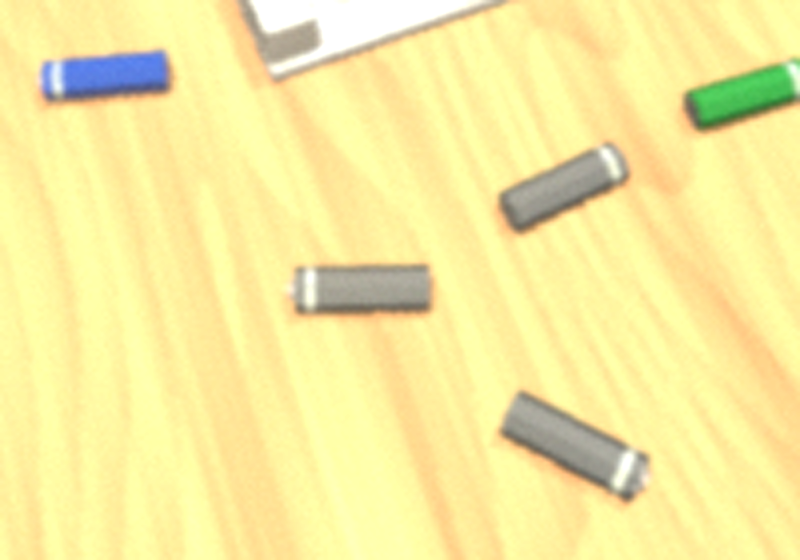

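Run:
```python
from h import *
from scipy.optimize import least_squares
K,E=cam('side')
m=np.array([[.1,-.108,.012],[.1,.108,.012],[.072,.066,.032],[.072,0,.032],[.072,-.066,.032]])
uv=np.array([(358,232.5),(322.5,174),(319.5,182),(329,198.5),(340.75,217.5)])
def W(p): 
    c,s=np.cos(p[2]),np.sin(p[2]); return m@np.array([[c,-s,0],[s,c,0],[0,0,1]]).T+[p[0],p[1],0]
r=least_squares(lambda p:(proj(W(p),K,E)-uv).ravel(),[.6,-.05,0])
print(r.x,np.degrees(r.x[2]),r.fun)
# tray
t=np.array([(12,58),(233,40),(258,180),(20,200)])/4+[215,95]
P=unproj(t,.028,K,E);print(P,P.mean(0))
o=get_obs();print(o['tcp_pos'])
crop('scene0.png','c0c.png',265,130,425,250,5)
```

```text
[ 0.5372959  -0.04043686  0.03167794] 1.8150122913397342 [ 0.69428991  0.65423986  0.07614178 -0.93911759 -0.69708731 -1.06079279
  0.18361821  0.28877592 -0.30165259  0.65841873]
[[0.43001884 0.42535487 0.028     ]
 [0.59334343 0.38853556 0.028     ]
 [0.56255881 0.22148141 0.028     ]
 [0.40226944 0.25864234 0.028     ]] [0.49704763 0.32350355 0.028     ]
[0.17969379 0.59830983 0.22195724]
```

View pics/c0c.png

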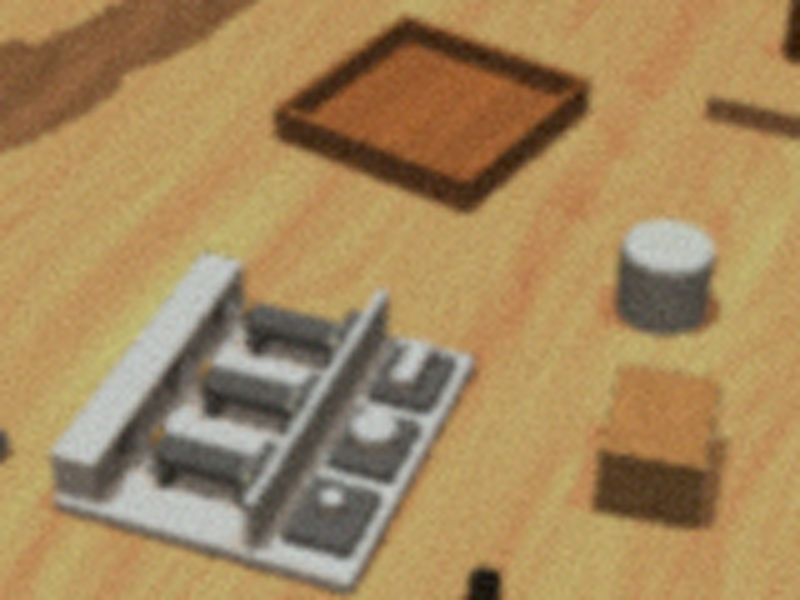

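```bash
cat >> h.py <<'E'
from scipy.spatial.transform import Rotation as Ro
def Rz(a): return Ro.from_euler('z',a,degrees=True).as_matrix()
def Rdown(yawx,pitch=0):
    """tool z down, tool x at world angle yawx (deg)"""
    x=np.array([np.cos(np.radians(yawx)),np.sin(np.radians(yawx)),0]); z=np.array([0,0,-1.])
    return np.c_[x,np.cross(z,x),z]
def inc(p0,R0,p,R):
    t=R0.T@(np.array(p)-p0); w=Ro.from_matrix(R0.T@R).as_rotvec(degrees=True)
    return np.r_[t,w]
def show(p,R,label='',base=None):
    o=get_obs()
    p0,R0=(o['tcp_pos'],o['tool_rot']) if base is None else base
    v=inc(p0,R0,p,R); print(label,np.round(v[:3],4).tolist(),np.round(v[3:],2).tolist())
E
python3 - <<'E'
from h import *
show([.65,-.04,.25],Rdown(91.8))
E
```

```text
[-0.4761, 0.634, -0.0275] [-0.01, 0.06, -18.52]
```

Emit:
{"api": "apply_moves", "payload": {
  "increments": [
    [[-0.238, 0.317, -0.0275, 0, 0, -9.2, 0.087], [-0.238, 0.317, -0.0275, 0, 0, -9.2, 0.087], [-0.476, 0.634, -0.0275, 0, 0, -18.5, 0.087], [-0.476, 0.634, -0.0275, 0, 0, -18.5, 0.087], [-0.476, 0.634, -0.0275, 0, 0, -18.5, 0.087], [-0.476, 0.634, -0.0275, 0, 0, -18.5, 0.087], [-0.476, 0.634, -0.0275, 0, 0, -18.5, 0.087], [-0.476, 0.634, -0.0275, 0, 0, -18.5, 0.087]]
  ]
}}

```text
time_s: 0.95
tcp_pos: [0.4164, 0.2767, 0.2384]
tool_rot: [[-0.031, 1.0, 0.0], [1.0, 0.031, 0.0], [0.0, 0.0, -1.0]]
force: [1.7, 0.9, -0.1]
grip_width: 0.087
```

Run:
```python
from h import *
o=get_obs();print(o['time_s'],o['tcp_pos'],o['qpos'])
show([.65,-.04,.25],Rdown(91.8))
```

```text
0.95 [0.4163648  0.27674556 0.23841468] [-48.07455052   2.38014583   9.539355   101.37999992  -0.41906189
  76.25778897  53.34049487]
 [-0.3239, 0.2237, -0.0117] [0.0, -0.02, -0.02]
```

Emit:
{"api": "apply_moves", "payload": {
  "increments": [
    [[-0.324, 0.224, -0.012, 0, 0, 0, 0.087], [-0.324, 0.224, -0.012, 0, 0, 0, 0.087], [-0.324, 0.224, -0.012, 0, 0, 0, 0.087], [-0.324, 0.224, -0.012, 0, 0, 0, 0.087], [-0.324, 0.224, -0.012, 0, 0, 0, 0.087], [-0.324, 0.224, -0.012, 0, 0, 0, 0.087], [-0.324, 0.224, -0.012, 0, 0, 0, 0.087], [-0.324, 0.224, -0.012, 0, 0, 0, 0.087]]
  ]
}}

```text
time_s: 1.75
tcp_pos: [0.6505, -0.0405, 0.2501]
tool_rot: [[-0.031, 1.0, -0.0], [1.0, 0.031, -0.0], [-0.0, -0.0, -1.0]]
force: [1.4, 0.7, 0.6]
grip_width: 0.0866
```

Emit:
{"api": "apply_moves", "payload": {
  "increments": [
    [[0, 0, 0, 0, 0, 0, 0.087], [0, 0, 0, 0, 0, 0, 0.087], [0, 0, 0, 0, 0, 0, 0.087]]
  ]
}}

```text
time_s: 2.05
tcp_pos: [0.6493, -0.0368, 0.2501]
tool_rot: [[-0.033, 0.999, -0.001], [0.999, 0.033, 0.001], [0.001, -0.001, -1.0]]
force: [0.1, -0.9, 0.1]
grip_width: 0.0871
```

Run:
```python
from h import *
o=get_obs();print(o['time_s'],o['tcp_pos'],o['qpos'])
np.save('w1.npy',np.c_[o['tool_rot'],o['tcp_pos']])
snap('wrist','w1.png'); crop('w1.png','w1c.png',120,0,520,240,2)
```

```text
2.05 [ 0.64925251 -0.03679921  0.25005669] [-20.24749066  22.70008145  26.81120479  78.37341959 -10.19033914
  81.3261764   98.17581553]
```

View pics/w1.png

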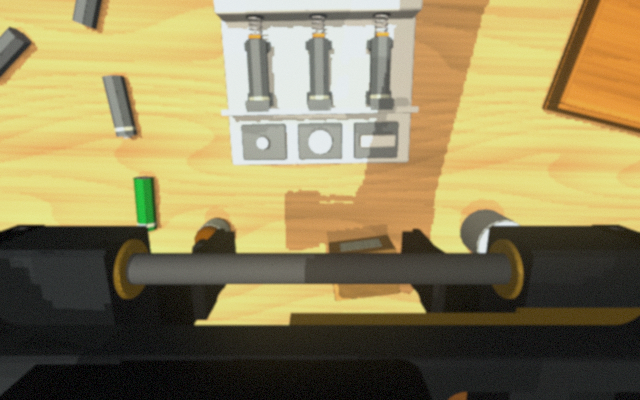

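Run:
```python
from h import *
crop('w1.png','w1c.png',205,0,435,172,3.4)
```

```text
(no output)
```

View pics/w1c.png

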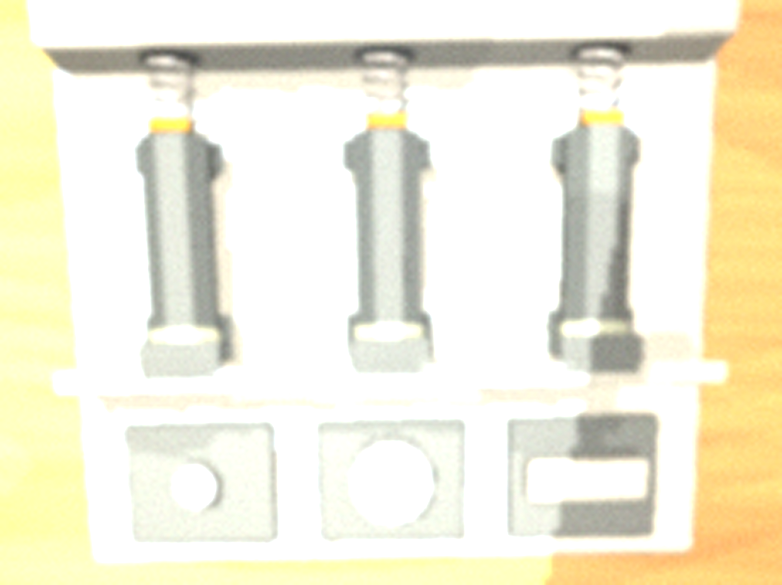

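Run:
```python
from h import *
from scipy.optimize import least_squares
w=np.load('w1.npy'); o=dict(tool_rot=w[:,:3],tcp_pos=w[:,3])
K,E=cam('wrist',o); Ks,Es=cam('side'); Kc,Ec=cam('scene')
m=np.array([[72,-66,32],[72,0,32],[72,66,32],[100,-108,12],[100,108,12],[26,-66,48.5],[26,0,48.5],[26,66,48.5]])/1e3
uv=np.array([(195,487),(390,483),(588,479),(93,553),(690,548),(182,345),(388,343),(598,337)])/3.4+[205,0]
ms=np.array([[.1,-.108,.012],[.1,.108,.012],[.072,.066,.032],[.072,0,.032],[.072,-.066,.032]])
uvs=np.array([(358,232.5),(322.5,174),(319.5,182),(329,198.5),(340.75,217.5)])
uc=np.array([(345,590),(473,360),(410,353),(376,420),(331,493)])/5+[265,130]
def W(p,m): 
    c,s=np.cos(p[2]),np.sin(p[2]); return m@np.array([[c,-s,0],[s,c,0],[0,0,1]]).T+[p[0],p[1],0]
f=lambda p:(proj(W(p,m),K,E)-uv).ravel()
fs=lambda p:(proj(W(p,ms),Ks,Es)-uvs).ravel()
fc=lambda p:(proj(W(p,ms),Kc,Ec)-uc).ravel()
for n,F in [('wrist',f),('side',fs),('scene',fc),('all',lambda p:np.r_[f(p),fs(p),fc(p)])]:
    r=least_squares(F,[.54,-.04,0]); print(n,r.x[:2],np.degrees(r.x[2]),np.round(r.fun,2))
```

```text
wrist [ 0.53770368 -0.03960204] 2.6264982253760016 [-0.38 -0.24  0.23  0.13  0.03  0.49 -0.85  2.9   0.96  1.92 -1.54 -1.44
  0.37 -1.75  1.18 -0.89]
side [ 0.5372959  -0.04043686] 1.8150120486775356 [ 0.69  0.65  0.08 -0.94 -0.7  -1.06  0.18  0.29 -0.3   0.66]
scene [ 0.53679761 -0.04025858] 2.5448433856386288 [ 0.47 -1.26  0.47 -1.1   0.23  1.1  -0.82  0.85 -0.34  0.52]
all [ 0.53761784 -0.03964317] 2.4958419819156337 [-0.57 -0.45  0.05  0.05 -0.15  0.55 -1.08  2.63  0.74  2.05 -1.65 -1.67
  0.28 -1.84  1.08 -0.83  0.95 -0.18 -0.54 -1.32 -1.11 -1.44  0.05 -0.21
 -0.15  0.02  0.79 -1.3   0.81 -1.12  0.57  1.07 -0.49  0.81 -0.01  0.47]
```

```bash
cat >> h.py <<'E'
def W(p,m):
    return np.asarray(m,float)@Rz(p[2]).T+[p[0],p[1],0]
def boxlines():
    L=[]
    def rect(x0,x1,y0,y1,z): 
        q=[[x0,y0,z],[x1,y0,z],[x1,y1,z],[x0,y1,z],[x0,y0,z]]; L.append(np.array(q)/1e3)
    rect(-88,100,-108,108,12); rect(-88,-58,-108,108,45)
    rect(35,41,-108,108,48.5)
    for y in(-66,0,66): rect(26,35,y-13,y+13,48.5)
    rect(65,79,66-20,66+20,32)
    for y,r in((0,14),(-66,7)):
        a=np.linspace(0,2*np.pi,25); L.append(np.c_[72+r*np.cos(a),y+r*np.sin(a),0*a+32]/1e3)
    return L
def overlay(f,g,K,E,p,roi,s,lines=None,gain=1.0):
    x0,y0,x1,y1=roi; im=cv2.imread('pics/'+f)[y0:y1,x0:x1]; im=cv2.resize(im,None,fx=s,fy=s,interpolation=cv2.INTER_CUBIC)
    im=np.clip(im*gain,0,255).astype('uint8')
    for l in (lines or boxlines()):
        q=(proj(W(p,l),K,E)+.5-[x0,y0])*s-.5
        cv2.polylines(im,[np.round(q).astype(int)],False,(0,0,255),1)
    cv2.imwrite('pics/'+g,im)
def wcam(n): 
    w=np.load(n+'.npy'); return cam('wrist',dict(tool_rot=w[:,:3],tcp_pos=w[:,3]))
def wsnap(n):
    o=get_obs(); np.save(n+'.npy',np.c_[o['tool_rot'],o['tcp_pos']]); snap('wrist',n+'.png'); return o
E
python3 - <<'E'
from h import *
K,E=wcam('w1')
overlay('w1.png','w1o.png',K,E,[.5376,-.0397,2.5],(205,0,435,172),3.4)
E
```

```text
(no output)
```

View pics/w1o.png

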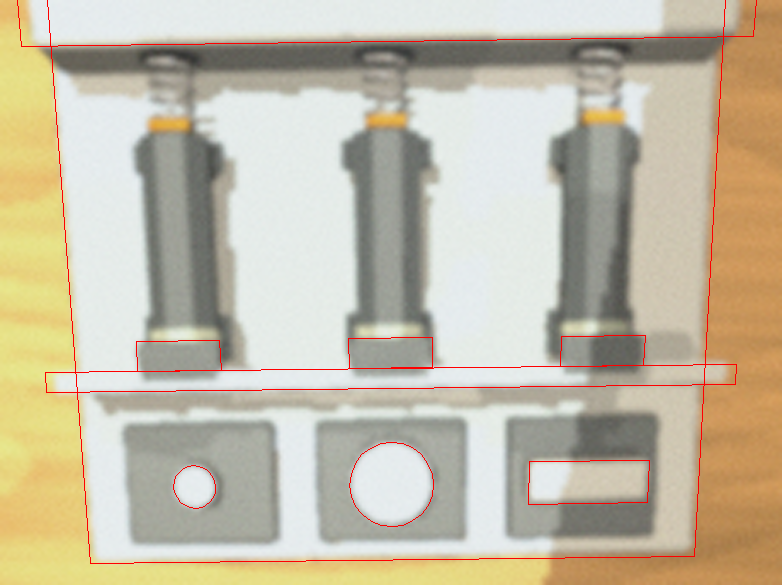

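Run:
```python
from h import *
from scipy.optimize import least_squares
K,E=wcam('w1')
m=np.array([[72,-66,32],[72,0,32],[72,66,32],[26,-66,48.5],[26,0,48.5],[26,66,48.5],[-35,-66,42.5],[-35,0,42.5],[-35,66,42.5]])/1e3
uv=np.array([(195,487),(391.5,484),(588,481),(187,342),(390,339),(599,336),(170,132),(388,126),(604,123)])/3.4+[205,0]
def f(p):
    E2=E.copy(); dR=Ro.from_rotvec([p[4],p[5],0],degrees=True).as_matrix()
    E2[:3,:3]=dR@E[:3,:3]; E2[:3,3]=dR@E[:3,3]+[0,0,p[3]]
    return (proj(W(p,m),K,E2)-uv).ravel()
for mask in ([0,0,0],[1,0,0],[1,1,1]):
    g=lambda p:np.r_[f(p), (1-np.array(mask))*p[3:6]*1e5, p[3]*100,p[4:6]*.5]
    r=least_squares(g,[.54,-.04,0,0,0,0],x_scale=[.01,.01,1,.01,1,1]); print(r.x,np.round(r.fun[:18],2))
```

```text
[ 5.37935685e-01 -3.92144838e-02  2.73614346e+00 -6.70797696e-08
  7.95498261e-12  1.20363364e-11] [ 0.09  0.09  0.25  0.05  0.48  0.   -2.59 -0.19  0.19 -0.34  1.28 -0.48
 -0.14 -0.03 -0.11  0.64  0.6   0.42]
[ 5.37139902e-01 -3.92282490e-02  2.73621324e+00 -2.42083242e-03
  4.31058645e-11  8.43359389e-12] [ 0.43 -0.24  0.24 -0.28  0.13 -0.32 -2.19 -0.28  0.19 -0.42  0.88 -0.56
  0.29  0.28 -0.1   0.96  0.18  0.75]
[ 5.41701372e-01 -3.78321605e-02  2.80206507e+00 -2.75378738e-03
  7.15673201e-01  2.01986660e-01] [ 0.5  -0.31  0.25 -0.38  0.   -0.44 -2.15 -0.12  0.24 -0.26  0.87 -0.41
  0.15  0.19 -0.09  0.89  0.28  0.71]
```

```bash
cat >> h.py <<'E'
CH=[.5379,-.0392,2.7]
D=.009
def pose(x,y,z,pitch=0,d=D,flip=0):
    """charger coords (m) of cell middle, pitch nub-up deg -> tcp pose world"""
    R=Rz(CH[2])@Ro.from_euler('y',-pitch,degrees=True).as_matrix()@Rdown(90+180*flip)
    return W(CH,[x,y,z])+R@[0,0,d],R
TR=[.497,.3235,-12.8]
def tpose(y,z,x=0,d=D):
    R=Rz(TR[2])@Rdown(90); p=np.array([x,y,z])@Rz(TR[2]).T+[TR[0],TR[1],0]; return p+R@[0,0,d],R
E
python3 - <<'E'
from h import *
p,R=pose(-.002,.066,.12);show(p,R,'hi')
p2,R2=pose(-.002,.066,.032);show(p2,R2,'down from hi',(p,R))
# tray orientation estimate from scene
Kc,Ec=cam('scene')
t=np.array([(408,22),(588,88),(468,205),(278,110)])/5+[265,130]
P=unproj(t,.028,Kc,Ec);print(P,P.mean(0))
Ks,Es=cam('side')
for uv,uc in [((337.5,145),(398,192)),((376,182),(396,228)),((398,234),(361,266))]: print(unproj(uv,0,Ks,Es),unproj(uc,0,Kc,Ec))
E
```

```text
hi [0.0667, -0.1142, 0.1394] [-0.01, -0.06, -0.8]
down from hi [0.0, 0.0, 0.088] [0.0, 0.0, 0.0]
[[0.43886949 0.41513825 0.028     ]
 [0.59909737 0.37965305 0.028     ]
 [0.57445885 0.20175015 0.028     ]
 [0.4027862  0.25719622 0.028     ]] [0.50380298 0.31343442 0.028     ]
[[ 7.19360412e-01  1.75405593e-01 -1.11022302e-16]] [[0.72309333 0.18112807 0.        ]]
[[7.57015121e-01 2.11758965e-03 1.11022302e-16]] [[0.76947795 0.01255118 0.        ]]
[[ 0.73024084 -0.17105456  0.        ]] [[ 0.72997485 -0.16777187  0.        ]]
```

Emit:
{"api": "apply_moves", "payload": {
  "increments": [
    [[0.0667, -0.1142, 0, 0, 0, -0.8, 0.04], [0.0667, -0.1142, 0, 0, 0, -0.8, 0.04], [0.0667, -0.1142, 0.06, 0, 0, -0.8, 0.04], [0.0667, -0.1142, 0.1394, 0, 0, -0.8, 0.04], [0.0667, -0.1142, 0.1394, 0, 0, -0.8, 0.04], [0.0667, -0.1142, 0.1394, 0, 0, -0.8, 0.04], [0.0667, -0.1142, 0.1394, 0, 0, -0.8, 0.04], [0.0667, -0.1142, 0.1394, 0, 0, -0.8, 0.04]]
  ]
}}

```text
time_s: 2.9
tcp_pos: [0.5352, 0.0253, 0.1137]
tool_rot: [[-0.045, 0.999, 0.004], [0.999, 0.045, 0.001], [0.001, 0.004, -1.0]]
force: [0.2, 0.2, 0.2]
grip_width: 0.0412
```

Run:
```python
from h import *
o=wsnap('w2'); print(o['time_s'],o['tcp_pos'],o['grip_width'],o['force'])
p2,R2=pose(-.002,.066,.032);show(p2,R2,'down')
K,E=wcam('w2'); overlay('w2.png','w2o.png',K,E,CH,(0,0,640,400),1.25)
```

```text
2.9 [0.53516198 0.02530878 0.11372473] 0.041156765323797716 [0.1621911  0.17313246 0.18459937]
down [0.0015, -0.0027, 0.0906] [0.23, -0.05, -0.11]
```

View pics/w2o.png

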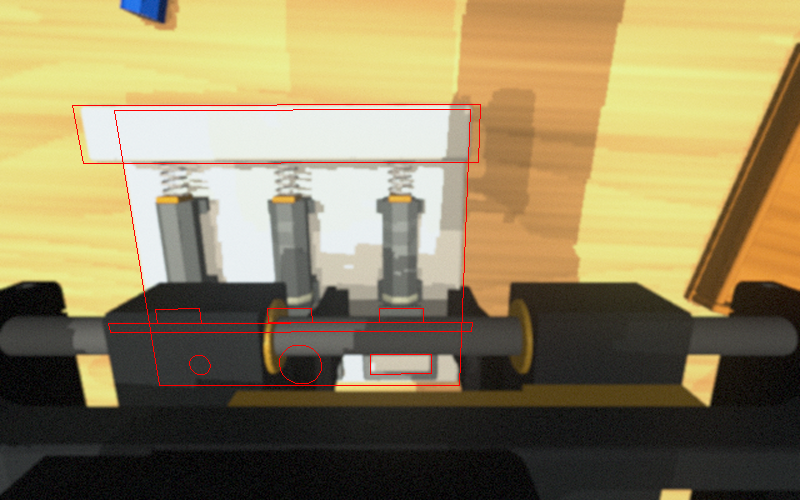

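Emit:
{"api": "apply_moves", "payload": {
  "increments": [
    [[0.0015, -0.0027, 0.04, 0.2, 0, -0.1, 0.04], [0.0015, -0.0027, 0.07, 0.2, 0, -0.1, 0.04], [0.0015, -0.0027, 0.0906, 0.2, 0, -0.1, 0.04], [0.0015, -0.0027, 0.0906, 0.2, 0, -0.1, 0.04], [0.0015, -0.0027, 0.0906, 0.2, 0, -0.1, 0.04], [0.0015, -0.0027, 0.0906, 0.2, 0, -0.1, 0.04]]
  ]
}}

```text
time_s: 3.55
tcp_pos: [0.5322, 0.0265, 0.0224]
tool_rot: [[-0.047, 0.999, -0.0], [0.999, 0.047, 0.001], [0.001, -0.0, -1.0]]
force: [0.2, 0.2, 1.2]
grip_width: 0.0402
```

Run:
```python
from h import *
o=get_obs(); print(o['time_s'],o['tcp_pos'],o['grip_width'],o['force'])
p2,R2=pose(-.002,.066,.032);show(p2,R2,'err')
```

```text
3.55 [0.53216419 0.02646411 0.02235637] 0.04018888140273468 [0.2155567  0.18519761 1.17710325]
err [0.0001, 0.0006, -0.0006] [-0.02, -0.04, -0.03]
```

Close.

Emit:
{"api": "apply_moves", "payload": {
  "increments": [
    [[0, 0, 0, 0, 0, 0, 0.018], [0, 0, 0, 0, 0, 0, 0.018], [0, 0, 0, 0, 0, 0, 0.018], [0, 0, 0, 0, 0, 0, 0.018], [0, 0, 0, 0, 0, 0, 0.018]]
  ]
}}

```text
time_s: 4.05
tcp_pos: [0.5307, 0.0263, 0.0205]
tool_rot: [[-0.047, 0.999, -0.003], [0.999, 0.047, -0.0], [0.0, -0.003, -1.0]]
force: [-0.4, -0.2, 2.8]
grip_width: 0.0205
```

Run:
```python
from h import *
o=get_obs(); print(o['time_s'],o['tcp_pos'],o['grip_width'],o['force'])
p2,R2=pose(-.002,.066,.032);show(p2,R2,'err')
```

```text
4.05 [0.53070102 0.02628416 0.02051506] 0.020471736945685156 [-0.38854981 -0.15127523  2.83717182]
err [0.0003, 0.0021, -0.0025] [-0.19, -0.01, -0.02]
```

Emit:
{"api": "apply_moves", "payload": {
  "increments": [
    [[0, -0.006, 0, 0, 0, 0, 0.018], [0, -0.012, 0, 0, 0, 0, 0.018], [0, -0.012, 0, 0, 0, 0, 0.018], [0, -0.012, 0, 0, 0, 0, 0.018]]
  ]
}}

```text
time_s: 4.45
tcp_pos: [0.5191, 0.0257, 0.0207]
tool_rot: [[-0.047, 0.999, -0.002], [0.999, 0.047, 0.0], [0.0, -0.002, -1.0]]
force: [6.4, -0.3, -2.1]
grip_width: 0.0207
```

Run:
```python
from h import *
o=get_obs(); print(o['time_s'],o['tcp_pos'],o['grip_width'],o['force'])
p2,R2=pose(-.002,.066,.032);show(p2,R2,'err')
```

```text
4.45 [0.51910855 0.02574288 0.02067366] 0.020740155248688025 [ 6.39144624 -0.31681065 -2.10638997]
err [0.0002, 0.0137, -0.0024] [-0.1, -0.01, -0.01]
```

Emit:
{"api": "apply_moves", "payload": {
  "increments": [
    [[0, -0.012, -0.01, 0, 0, 0, 0.018], [0, -0.012, -0.025, 0, 0, 0, 0.018], [0, -0.012, -0.045, 0, 0, 0, 0.018], [0, -0.012, -0.08, 0, 0, 0, 0.018], [0, -0.012, -0.12, 0, 0, 0, 0.018], [0, -0.012, -0.16, 0, 0, 0, 0.018], [0, -0.012, -0.16, 0, 0, 0, 0.018]]
  ]
}}

```text
time_s: 5.15
tcp_pos: [0.509, 0.0253, 0.1851]
tool_rot: [[-0.047, 0.999, 0.003], [0.999, 0.047, 0.002], [0.002, 0.003, -1.0]]
force: [0.3, -0.0, -0.0]
grip_width: 0.0205
```

Run:
```python
from h import *
o=get_obs(); print(o['time_s'],o['tcp_pos'],o['grip_width'],o['force'])
p,R=tpose(.045,.15);p[0]-=0; show(p,R,'tray hi')
```

```text
5.15 [0.508999   0.02533599 0.18511323] 0.020501042553828012 [ 0.27970716 -0.04358357 -0.04500554]
tray hi [0.3417, 0.0138, 0.0448] [0.14, -0.13, 15.47]
```

Run:
```python
from h import *
show([.6,.31,.24],tpose(0,0)[1],'look')
```

```text
look [0.2802, 0.1043, -0.0541] [0.14, -0.13, 15.47]
```

Emit:
{"api": "apply_moves", "payload": {
  "increments": [
    [[0.28, 0.104, -0.054, 0, 0, 15.5, 0.018], [0.28, 0.104, -0.054, 0, 0, 15.5, 0.018], [0.28, 0.104, -0.054, 0, 0, 15.5, 0.018], [0.28, 0.104, -0.054, 0, 0, 15.5, 0.018], [0.28, 0.104, -0.054, 0, 0, 15.5, 0.018], [0.28, 0.104, -0.054, 0, 0, 15.5, 0.018], [0.28, 0.104, -0.054, 0, 0, 15.5, 0.018], [0.28, 0.104, -0.054, 0, 0, 15.5, 0.018]]
  ]
}}

```text
time_s: 5.95
tcp_pos: [0.5972, 0.311, 0.2321]
tool_rot: [[0.219, 0.976, -0.006], [0.976, -0.219, -0.002], [-0.003, -0.006, -1.0]]
force: [-0.4, 0.2, -1.4]
grip_width: 0.0205
```

Emit:
{"api": "apply_moves", "payload": {
  "increments": [
    [[0, 0, 0, 0, 0, 0, 0.018], [0, 0, 0, 0, 0, 0, 0.018]]
  ]
}}

```text
time_s: 6.15
tcp_pos: [0.5981, 0.3077, 0.2338]
tool_rot: [[0.224, 0.975, -0.004], [0.975, -0.224, -0.001], [-0.002, -0.004, -1.0]]
force: [-0.4, 0.1, -1.2]
grip_width: 0.0207
```

Run:
```python
from h import *
o=wsnap('w3'); print(o['time_s'],o['tcp_pos'],o['qpos'],o['grip_width'],o['force'])
```

```text
6.15 [0.59813224 0.30765945 0.23383584] [-43.72467819  25.42398332  18.12005054  75.26311712  -7.83715
  80.74435527  51.08668447] 0.020728238508579272 [-0.42352433  0.05848425 -1.19539813]
```

View pics/w3.png

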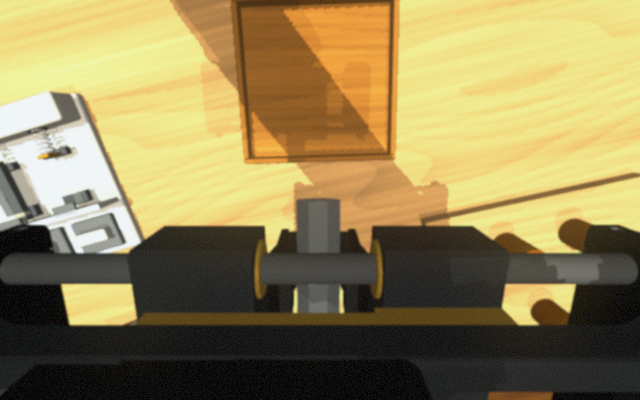

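Run:
```python
from h import *
from scipy.optimize import least_squares
K,E=wcam('w3')
h=.085; m=np.array([[-h,-h,.028],[-h,h,.028],[h,h,.028],[h,-h,.028]])
uv=np.array([(233,1),(397,0),(395,160),(247,162)])
r=least_squares(lambda p:(proj(W(p,m),K,E)-uv).ravel(),[.5,.32,-12.8],x_scale=[.01,.01,1]);print(r.x,r.fun)
i=h-.006
L=[np.array([[-a,-a,z],[-a,a,z],[a,a,z],[a,-a,z],[-a,-a,z]]) for a,z in((h,.028),(i,.028),(i,.006))]
overlay('w3.png','w3o.png',K,E,r.x,(200,0,440,200),3,L)
```

```text
[  0.50116446   0.328854   -11.69100491] [-2.11489071 -2.18984976  4.33119595 -5.68701113  0.52545952  4.63923884
 -3.06195569  5.98795081]
```

View pics/w3o.png

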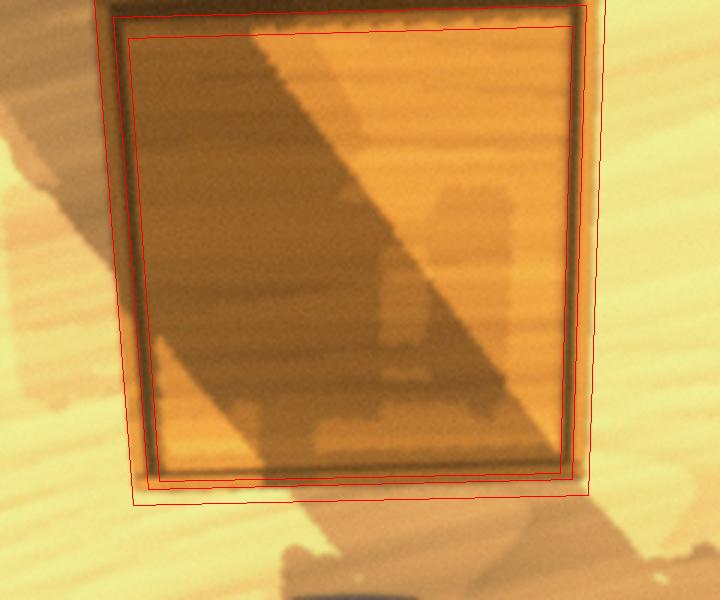

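Run:
```python
from h import *
from scipy.optimize import least_squares
K,E=wcam('w3')
h=.085; m=np.array([[h,h,.028],[h,-h,.028]])
uv=np.array([(394.5,161.5),(245.7,163)])
r=least_squares(lambda p:(proj(W(p,m),K,E)-uv).ravel(),[.5,.32,-12.8],x_scale=[.01,.01,1]);print(r.x,r.fun)
i=h-.006
L=[np.array([[-a,-a,z],[-a,a,z],[a,a,z],[a,-a,z],[-a,-a,z]]) for a,z in((h,.028),(i,.028),(i,.006))]
overlay('w3.png','w3o.png',K,E,r.x,(200,0,440,200),3,L)
K,E=cam('side'); overlay('side0.png','s3o.png',K,E,r.x,(200,90,300,160),7,L)
```

```text
[  0.49713437   0.33131408 -12.38678242] [ 1.62647896  0.07581367 -1.63278584  0.1055186 ]
```

View pics/w3o.png

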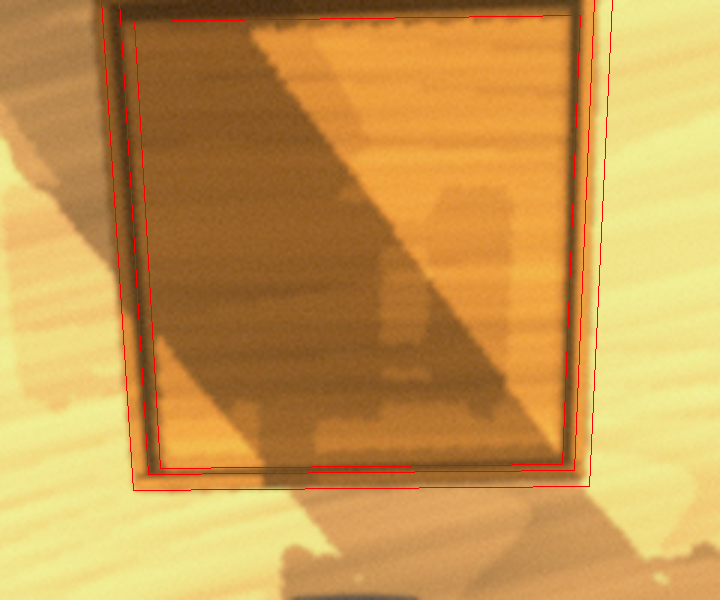

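View pics/s3o.png

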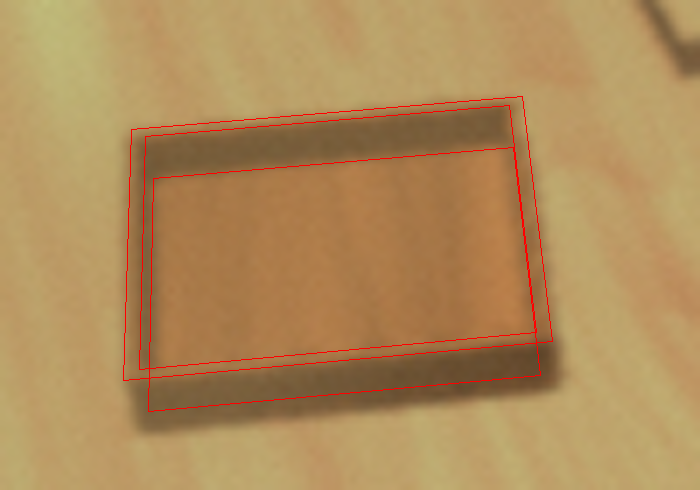

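```bash
sed -i 's/^TR=.*/TR=[.498,.3290,-12.2]/' h.py
python3 - <<'E'
from h import *
p,R=tpose(.044,.06);show(p,R,'hi');p2,R=tpose(.044,.0185);show(p2,R,'lo')
E
```

```text
hi [0.0423, -0.1023, 0.1834] [-0.2, 0.07, -0.74]
lo [0.0424, -0.1021, 0.2249] [-0.2, 0.07, -0.74]
```

Emit:
{"api": "apply_moves", "payload": {
  "increments": [
    [[0.0423, -0.102, 0.05, 0, 0, -0.7, 0.018], [0.0423, -0.102, 0.1, 0, 0, -0.7, 0.018], [0.0423, -0.102, 0.15, 0, 0, -0.7, 0.018], [0.0423, -0.102, 0.18, 0, 0, -0.7, 0.018], [0.0423, -0.102, 0.2, 0, 0, -0.7, 0.018], [0.0423, -0.102, 0.215, 0, 0, -0.7, 0.018], [0.0423, -0.102, 0.2255, 0, 0, -0.7, 0.018], [0.0423, -0.102, 0.2255, 0, 0, -0.7, 0.018]]
  ]
}}

```text
time_s: 7.0
tcp_pos: [0.5085, 0.373, 0.0097]
tool_rot: [[0.211, 0.977, -0.003], [0.977, -0.211, 0.0], [-0.0, -0.003, -1.0]]
force: [-0.1, -0.8, -0.2]
grip_width: 0.0205
```

Emit:
{"api": "apply_moves", "payload": {
  "increments": [
    [[0, 0, 0, 0, 0, 0, 0.018], [0, 0, 0, 0, 0, 0, 0.03], [0, 0, 0, 0, 0, 0, 0.03], [0, 0, 0, 0, 0, 0, 0.03]]
  ]
}}

```text
time_s: 7.4
tcp_pos: [0.5077, 0.3739, 0.0097]
tool_rot: [[0.21, 0.978, -0.003], [0.978, -0.21, 0.001], [0.0, -0.003, -1.0]]
force: [-0.2, 0.6, 0.1]
grip_width: 0.0291
```

Run:
```python
from h import *
o=get_obs(); print(o['time_s'],o['tcp_pos'],o['grip_width'],o['force'])
show(tpose(.044,.0185)[0],tpose(0,0)[1])
p,R=tpose(.044,.15);show(p,R,'up')
p2,R=pose(-.002,0,.15);show(p2,R,'next hi')
p3,R=pose(-.002,0,.033);show(p3,R,'next down',pose(-.002,0,.15))
```

```text
7.4 [0.5076869  0.37394385 0.00967971] 0.02909696858174901 [-0.16102648  0.59531948  0.13030466]
 [-0.002, 0.0, 0.0002] [-0.15, -0.02, 0.08]
up [-0.0019, -0.0003, -0.1313] [-0.15, -0.02, 0.08]
next hi [-0.3981, 0.114, -0.1317] [-0.15, -0.04, -14.82]
next down [0.0, 0.0, 0.117] [0.0, 0.0, 0.0]
```

Emit:
{"api": "apply_moves", "payload": {
  "increments": [
    [[0, 0, -0.03, 0, 0, 0, 0.03], [0, 0, -0.08, 0, 0, 0, 0.03], [0, 0, -0.132, 0, 0, 0, 0.04], [-0.398, 0.114, -0.132, 0, 0, -14.8, 0.04], [-0.398, 0.114, -0.132, 0, 0, -14.8, 0.04], [-0.398, 0.114, -0.132, 0, 0, -14.8, 0.04], [-0.398, 0.114, -0.132, 0, 0, -14.8, 0.04], [-0.398, 0.114, -0.132, 0, 0, -14.8, 0.04]]
  ]
}}

```text
time_s: 8.2
tcp_pos: [0.5245, 0.1222, 0.1406]
tool_rot: [[-0.047, 0.999, -0.003], [0.999, 0.047, 0.001], [0.001, -0.003, -1.0]]
force: [0.9, -0.4, 0.5]
grip_width: 0.0398
```

Run:
```python
from h import *
o=get_obs(); print(o['time_s'],o['tcp_pos'])
p2,R=pose(-.002,0,.12);show(p2,R,'next hi')
```

```text
8.2 [0.52452692 0.12224777 0.14055544]
next hi [-0.1619, 0.0039, 0.0294] [-0.15, -0.04, -0.02]
```

Emit:
{"api": "apply_moves", "payload": {
  "increments": [
    [[-0.158, 0.004, 0, 0, 0, 0, 0.04], [-0.158, 0.004, 0, 0, 0, 0, 0.04], [-0.158, 0.004, 0, 0, 0, 0, 0.04], [-0.158, 0.004, 0.03, 0, 0, 0, 0.04], [-0.158, 0.004, 0.03, 0, 0, 0, 0.04], [-0.158, 0.004, 0.03, 0, 0, 0, 0.04], [-0.158, 0.004, 0.03, 0, 0, 0, 0.04]]
  ]
}}

```text
time_s: 8.9
tcp_pos: [0.5365, -0.0319, 0.1111]
tool_rot: [[-0.049, 0.999, -0.002], [0.999, 0.049, 0.001], [0.001, -0.002, -1.0]]
force: [-0.6, -0.1, -0.6]
grip_width: 0.0402
```

Run:
```python
from h import *
o=wsnap('w4'); print(o['time_s'],o['tcp_pos'])
p2,R=pose(-.002,0,.034);show(p2,R,'down')
K,E=wcam('w4'); overlay('w4.png','w4o.png',K,E,CH,(0,0,640,400),1.25)
```

```text
8.9 [ 0.536506   -0.03192776  0.11105272]
down [-0.0073, -0.0009, 0.0861] [-0.11, -0.03, 0.11]
```

View pics/w4o.png

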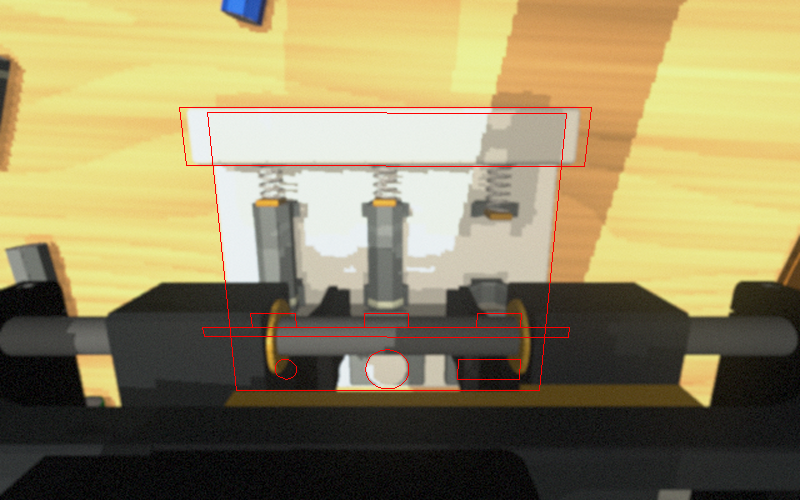

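Emit:
{"api": "apply_moves", "payload": {
  "increments": [
    [[-0.0073, -0.001, 0.02, 0, 0, 0.1, 0.04], [-0.0073, -0.001, 0.06, 0, 0, 0.1, 0.04], [-0.0073, -0.001, 0.0861, 0, 0, 0.1, 0.04], [-0.0073, -0.001, 0.0861, 0, 0, 0.1, 0.04], [-0.0073, -0.001, 0.0861, 0, 0, 0.1, 0.04], [-0.0073, -0.001, 0.0861, 0, 0, 0.1, 0.04]]
  ]
}}

```text
time_s: 9.55
tcp_pos: [0.5364, -0.0404, 0.0259]
tool_rot: [[-0.046, 0.999, -0.001], [0.999, 0.046, 0.0], [0.0, -0.001, -1.0]]
force: [0.4, -0.3, 0.5]
grip_width: 0.0402
```

Emit:
{"api": "apply_moves", "payload": {
  "increments": [
    [[0, 0, 0, 0, 0, 0, 0.018], [0, 0, 0, 0, 0, 0, 0.018], [0, 0, 0, 0, 0, 0, 0.018], [0, 0, 0, 0, 0, 0, 0.018], [0, 0, 0, 0, 0, 0, 0.018]]
  ]
}}

```text
time_s: 10.05
tcp_pos: [0.5352, -0.0399, 0.0243]
tool_rot: [[-0.046, 0.999, -0.003], [0.999, 0.046, 0.001], [0.001, -0.003, -1.0]]
force: [-1.3, 5.0, 5.6]
grip_width: 0.0206
```

Emit:
{"api": "apply_moves", "payload": {
  "increments": [
    [[0, -0.006, 0, 0, 0, 0, 0.018], [0, -0.012, 0, 0, 0, 0, 0.018], [0, -0.012, 0, 0, 0, 0, 0.018], [0, -0.012, 0, 0, 0, 0, 0.018]]
  ]
}}

```text
time_s: 10.45
tcp_pos: [0.5238, -0.0407, 0.0244]
tool_rot: [[-0.045, 0.999, -0.001], [0.999, 0.045, 0.001], [0.001, -0.001, -1.0]]
force: [3.0, 4.0, 2.4]
grip_width: 0.0207
```

Emit:
{"api": "apply_moves", "payload": {
  "increments": [
    [[0, 0, -0.01, 0, 0, 0, 0.018], [0, 0, -0.025, 0, 0, 0, 0.018], [0, 0, -0.045, 0, 0, 0, 0.018], [0, 0, -0.08, 0, 0, 0, 0.018], [0, 0, -0.12, 0, 0, 0, 0.018], [0, 0, -0.12, 0, 0, 0, 0.018]]
  ]
}}

```text
time_s: 11.05
tcp_pos: [0.5258, -0.0423, 0.1486]
tool_rot: [[-0.044, 0.999, 0.004], [0.999, 0.044, 0.0], [-0.0, 0.004, -1.0]]
force: [-0.8, -0.8, -0.9]
grip_width: 0.0206
```

Run:
```python
from h import *
o=get_obs(); print(o['time_s'],o['tcp_pos'],o['grip_width'],o['force'])
p,R=tpose(0,.14); show(p,R,'tray hi')
```

```text
11.05 [ 0.52579041 -0.04230776  0.14861986] 0.020550937947431142 [-0.76420698 -0.81760525 -0.9482506 ]
tray hi [0.3722, -0.0115, 0.0176] [0.22, -0.03, 14.72]
```

Emit:
{"api": "apply_moves", "payload": {
  "increments": [
    [[0.372, -0.0115, 0, 0, 0, 14.7, 0.018], [0.372, -0.0115, 0, 0, 0, 14.7, 0.018], [0.372, -0.0115, 0, 0, 0, 14.7, 0.018], [0.372, -0.0115, 0, 0, 0, 14.7, 0.018], [0.372, -0.0115, 0, 0, 0, 14.7, 0.018], [0.372, -0.0115, 0, 0, 0, 14.7, 0.018], [0.372, -0.0115, 0, 0, 0, 14.7, 0.018], [0.372, -0.0115, 0.01, 0, 0, 14.7, 0.018]]
  ]
}}

```text
time_s: 11.85
tcp_pos: [0.4941, 0.3339, 0.134]
tool_rot: [[0.207, 0.978, -0.003], [0.978, -0.207, 0.001], [0.001, -0.003, -1.0]]
force: [0.1, 0.2, -0.6]
grip_width: 0.0208
```

Emit:
{"api": "apply_moves", "payload": {
  "increments": [
    [[0, 0, 0.03, 0, 0, 0, 0.018], [0, 0, 0.05, 0, 0, 0, 0.018], [0, 0, 0.05, 0, 0, 0, 0.018]]
  ]
}}

```text
time_s: 12.15
tcp_pos: [0.493, 0.3278, 0.0802]
tool_rot: [[0.21, 0.978, -0.008], [0.978, -0.21, -0.005], [-0.006, -0.007, -1.0]]
force: [0.3, -0.5, -0.1]
grip_width: 0.0206
```

Run:
```python
from h import *
o=wsnap('w5'); print(o['time_s'],o['tcp_pos'],o['grip_width'])
p,R=tpose(0,.0185); show(p,R,'tray lo')
```

```text
12.15 [0.49300357 0.32782473 0.08020306] 0.020604550345636043
tray lo [0.0017, 0.0041, 0.0728] [-0.3, 0.24, 0.05]
```

View pics/w5.png

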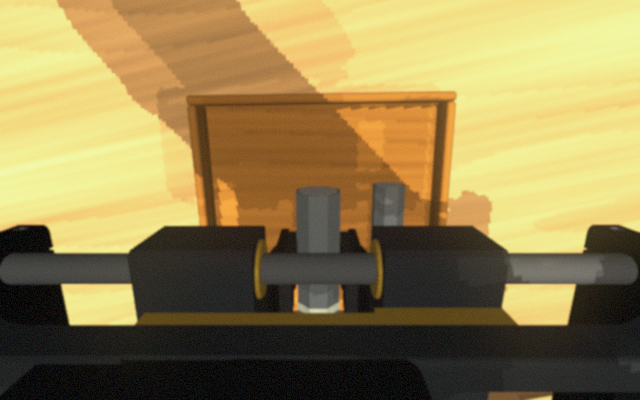

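Emit:
{"api": "apply_moves", "payload": {
  "increments": [
    [[0.0015, 0.004, 0.03, 0, 0, 0, 0.018], [0.0015, 0.004, 0.055, 0, 0, 0, 0.018], [0.0015, 0.004, 0.072, 0, 0, 0, 0.018], [0.0015, 0.004, 0.072, 0, 0, 0, 0.018], [0.0015, 0.004, 0.072, 0, 0, 0, 0.03], [0.0015, 0.004, 0.072, 0, 0, 0, 0.03], [0.0015, 0.004, 0.072, 0, 0, 0, 0.03]]
  ]
}}

```text
time_s: 12.9
tcp_pos: [0.4997, 0.3309, 0.0135]
tool_rot: [[0.21, 0.978, -0.002], [0.978, -0.21, 0.001], [0.001, -0.002, -1.0]]
force: [-0.1, -0.4, 0.4]
grip_width: 0.0289
```

Run:
```python
from h import *
o=get_obs(); print(o['time_s'],o['tcp_pos'],o['grip_width'],o['force'])
p2,R=pose(-.002,-.066,.12);show(p2,R,'next hi')
```

```text
12.9 [0.49969925 0.33093173 0.01352103] 0.028907015834375483 [-0.08684271 -0.43707866  0.41617322]
next hi [-0.4181, 0.1299, -0.0982] [-0.1, -0.07, -14.83]
```

Emit:
{"api": "apply_moves", "payload": {
  "increments": [
    [[0, 0, -0.03, 0, 0, 0, 0.03], [0, 0, -0.08, 0, 0, 0, 0.03], [-0.05, 0.013, -0.12, 0, 0, -1, 0.04], [-0.418, 0.13, -0.12, 0, 0, -14.8, 0.04], [-0.418, 0.13, -0.12, 0, 0, -14.8, 0.04], [-0.418, 0.13, -0.12, 0, 0, -14.8, 0.04], [-0.418, 0.13, -0.12, 0, 0, -14.8, 0.04], [-0.418, 0.13, -0.12, 0, 0, -14.8, 0.04]]
  ]
}}

```text
time_s: 13.7
tcp_pos: [0.5248, 0.0406, 0.1297]
tool_rot: [[-0.047, 0.999, -0.002], [0.999, 0.047, 0.001], [0.001, -0.002, -1.0]]
force: [0.8, 0.1, 1.0]
grip_width: 0.0401
```

Run:
```python
from h import *
o=get_obs(); print(o['time_s'],o['tcp_pos'],o['grip_width'],o['force'])
p2,R=pose(-.002,-.066,.12);show(p2,R,'next hi')
```

```text
13.7 [0.52480747 0.04057525 0.12965278] 0.04006170818006708 [0.82420431 0.07474367 0.99830701]
next hi [-0.1463, 0.0074, 0.0185] [-0.09, -0.05, -0.02]
```

Emit:
{"api": "apply_moves", "payload": {
  "increments": [
    [[-0.141, 0.008, 0, 0, 0, 0, 0.04], [-0.141, 0.008, 0, 0, 0, 0, 0.04], [-0.141, 0.008, 0, 0, 0, 0, 0.04], [-0.141, 0.008, 0.02, 0, 0, 0, 0.04], [-0.141, 0.008, 0.02, 0, 0, 0, 0.04], [-0.141, 0.008, 0.02, 0, 0, 0, 0.04], [-0.141, 0.008, 0.02, 0, 0, 0, 0.04]]
  ]
}}

```text
time_s: 14.4
tcp_pos: [0.5396, -0.0967, 0.1093]
tool_rot: [[-0.049, 0.999, -0.002], [0.999, 0.049, 0.0], [0.0, -0.002, -1.0]]
force: [-1.0, 0.4, 0.2]
grip_width: 0.04
```

Run:
```python
from h import *
o=get_obs(); print(o['time_s'],o['tcp_pos'])
p2,R=pose(-.002,-.066,.034);show(p2,R,'down')
```

```text
14.4 [ 0.5396317  -0.09668792  0.10934211]
down [-0.0085, -0.0008, 0.0843] [-0.14, -0.03, 0.1]
```

Emit:
{"api": "apply_moves", "payload": {
  "increments": [
    [[-0.0085, -0.001, 0.02, 0, 0, 0.1, 0.04], [-0.0085, -0.001, 0.06, 0, 0, 0.1, 0.04], [-0.0085, -0.001, 0.0843, 0, 0, 0.1, 0.04], [-0.0085, -0.001, 0.0843, 0, 0, 0.1, 0.04], [-0.0085, -0.001, 0.0843, 0, 0, 0.1, 0.04], [-0.0085, -0.001, 0.0843, 0, 0, 0.1, 0.04]]
  ]
}}

```text
time_s: 15.0
tcp_pos: [0.5396, -0.1063, 0.026]
tool_rot: [[-0.046, 0.999, -0.001], [0.999, 0.046, -0.0], [-0.0, -0.001, -1.0]]
force: [0.1, -0.4, 0.4]
grip_width: 0.0402
```

Run:
```python
from h import *
o=get_obs(); print(o['time_s'],o['tcp_pos'])
p2,R=pose(-.002,-.066,.034);show(p2,R,'down')
```

```text
15.0 [ 0.53962194 -0.10626417  0.02603829]
down [0.0011, -0.0006, 0.001] [-0.04, 0.0, -0.08]
```

Emit:
{"api": "apply_moves", "payload": {
  "increments": [
    [[0.001, 0, 0, 0, 0, 0, 0.025], [0.001, 0, 0, 0, 0, 0, 0.018], [0.001, 0, 0, 0, 0, 0, 0.018], [0.001, 0, 0, 0, 0, 0, 0.018], [0.001, 0, 0, 0, 0, 0, 0.018], [0.001, 0, 0, 0, 0, 0, 0.018]]
  ]
}}

```text
time_s: 15.6
tcp_pos: [0.5383, -0.1055, 0.0243]
tool_rot: [[-0.045, 0.999, -0.003], [0.999, 0.045, -0.0], [0.0, -0.003, -1.0]]
force: [-1.1, 0.6, 4.3]
grip_width: 0.0204
```

Emit:
{"api": "apply_moves", "payload": {
  "increments": [
    [[0, -0.006, 0, 0, 0, 0, 0.018], [0, -0.012, 0, 0, 0, 0, 0.018], [0, -0.012, 0, 0, 0, 0, 0.018], [0, -0.012, 0, 0, 0, 0, 0.018]]
  ]
}}

```text
time_s: 16.0
tcp_pos: [0.5266, -0.1061, 0.0244]
tool_rot: [[-0.045, 0.999, -0.002], [0.999, 0.045, -0.0], [-0.0, -0.002, -1.0]]
force: [4.8, -0.7, -0.9]
grip_width: 0.0202
```

Emit:
{"api": "apply_moves", "payload": {
  "increments": [
    [[0, 0, -0.01, 0, 0, 0, 0.018], [0, 0, -0.025, 0, 0, 0, 0.018], [0, 0, -0.045, 0, 0, 0, 0.018], [0, 0, -0.08, 0, 0, 0, 0.018], [0, 0, -0.12, 0, 0, 0, 0.018], [0, 0, -0.12, 0, 0, 0, 0.018]]
  ]
}}

```text
time_s: 16.6
tcp_pos: [0.5283, -0.1066, 0.1486]
tool_rot: [[-0.045, 0.999, 0.002], [0.999, 0.045, 0.0], [0.0, 0.002, -1.0]]
force: [1.3, -0.4, -1.5]
grip_width: 0.0207
```

Run:
```python
from h import *
o=get_obs(); print(o['time_s'],o['tcp_pos'],o['grip_width'],o['force'])
p,R=tpose(-.044,.14); show(p,R,'tray hi')
```

```text
16.6 [ 0.52832481 -0.10661995  0.14859115] 0.020667505656779814 [ 1.25404659 -0.44327024 -1.51342038]
tray hi [0.394, -0.0221, 0.0176] [0.13, -0.02, 14.75]
```

Emit:
{"api": "apply_moves", "payload": {
  "increments": [
    [[0.394, -0.022, 0, 0, 0, 14.7, 0.018], [0.394, -0.022, 0, 0, 0, 14.7, 0.018], [0.394, -0.022, 0, 0, 0, 14.7, 0.018], [0.394, -0.022, 0, 0, 0, 14.7, 0.018], [0.394, -0.022, 0, 0, 0, 14.7, 0.018], [0.394, -0.022, 0, 0, 0, 14.7, 0.018], [0.394, -0.022, 0, 0, 0, 14.7, 0.018], [0.394, -0.022, 0.01, 0, 0, 14.7, 0.018]]
  ]
}}

```text
time_s: 17.4
tcp_pos: [0.4865, 0.2827, 0.1352]
tool_rot: [[0.21, 0.978, -0.004], [0.978, -0.21, 0.0], [-0.001, -0.004, -1.0]]
force: [1.2, -0.4, -0.6]
grip_width: 0.0207
```

Emit:
{"api": "apply_moves", "payload": {
  "increments": [
    [[0, 0, 0.03, 0, 0, 0, 0.018], [0, 0, 0.05, 0, 0, 0, 0.018], [0, 0, 0.05, 0, 0, 0, 0.018]]
  ]
}}

```text
time_s: 17.7
tcp_pos: [0.4845, 0.2794, 0.0815]
tool_rot: [[0.209, 0.978, -0.009], [0.978, -0.209, -0.005], [-0.007, -0.008, -1.0]]
force: [0.2, -1.2, -0.3]
grip_width: 0.0207
```

Run:
```python
from h import *
o=wsnap('w6'); print(o['time_s'],o['tcp_pos'],o['grip_width'])
p,R=tpose(-.044,.0175); show(p,R,'tray lo')
```

```text
17.7 [0.48451498 0.27938232 0.08149343] 0.020723712910532096
tray lo [0.007, 0.002, 0.0751] [-0.36, 0.25, 0.07]
```

View pics/w6.png

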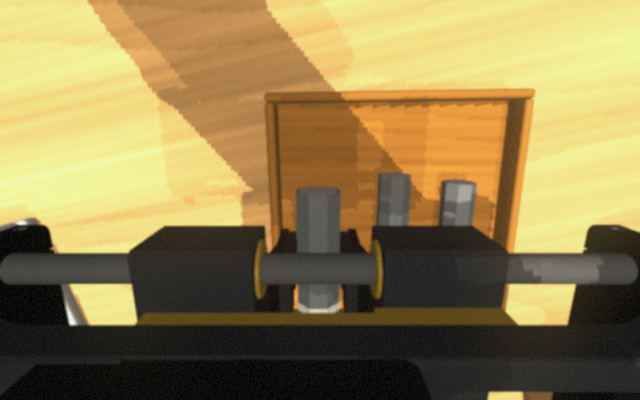

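Emit:
{"api": "apply_moves", "payload": {
  "increments": [
    [[0.006, 0.002, 0.03, 0, 0, 0, 0.018], [0.006, 0.002, 0.055, 0, 0, 0, 0.018], [0.006, 0.002, 0.074, 0, 0, 0, 0.018], [0.006, 0.002, 0.074, 0, 0, 0, 0.018], [0.006, 0.002, 0.075, 0, 0, 0, 0.018], [0.006, 0.002, 0.075, 0, 0, 0, 0.03], [0.006, 0.002, 0.075, 0, 0, 0, 0.03], [0.006, 0.002, 0.075, 0, 0, 0, 0.03]]
  ]
}}

```text
time_s: 18.55
tcp_pos: [0.4906, 0.2867, 0.0111]
tool_rot: [[0.21, 0.978, -0.003], [0.978, -0.21, 0.001], [0.0, -0.003, -1.0]]
force: [-0.9, -0.4, 0.7]
grip_width: 0.029
```

Run:
```python
from h import *
o=get_obs(); print(o['time_s'],o['tcp_pos'],o['grip_width'],o['force'],o['qpos'])
snap('side','side1.png');snap('scene','scene1.png')
crop('side1.png','s1d.png',215,240,415,380,4)
crop('scene1.png','c1d.png',215,200,375,320,5)
show([.62,-.3,.22],Rdown(92.7),'look')
```

```text
18.55 [0.49057751 0.28666615 0.01112947] 0.02903530476527319 [-0.85321198 -0.40225003  0.73522919] [-45.05183161  24.37229538  12.2405511  104.91935273  -6.56775947
  51.48175458  48.1133684 ]
look [-0.5463, 0.2493, -0.2099] [-0.17, -0.01, -14.82]
```

View pics/s1d.png

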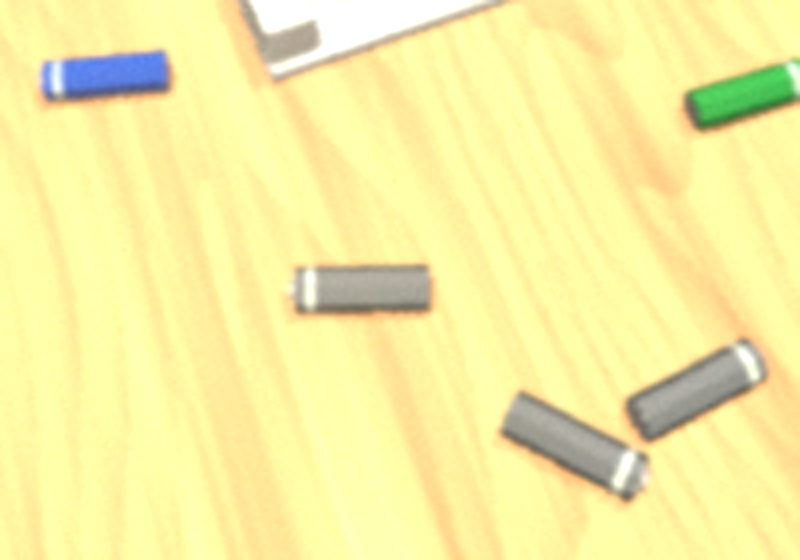

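Run:
```python
from h import *
show([.635,-.375,.21],Rdown(72),'look')
```

```text
look [-0.6165, 0.2797, -0.1999] [-0.17, 0.02, 5.88]
```

View pics/c1d.png

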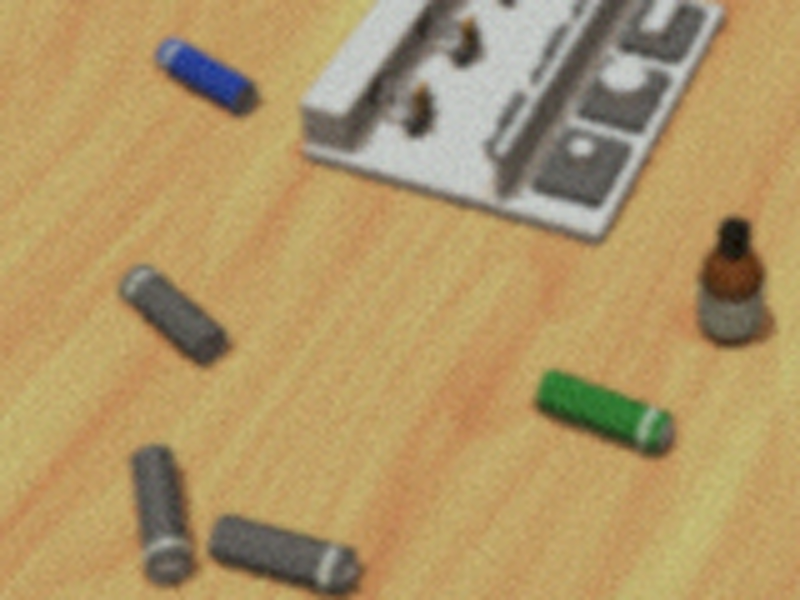

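Emit:
{"api": "apply_moves", "payload": {
  "increments": [
    [[0, 0, -0.03, 0, 0, 0, 0.03], [0, 0, -0.08, 0, 0, 0, 0.03], [0, 0, -0.13, 0, 0, 0, 0.04], [-0.308, 0.14, -0.2, 0, 0, 3, 0.04], [-0.308, 0.14, -0.2, 0, 0, 3, 0.04], [-0.308, 0.14, -0.2, 0, 0, 3, 0.04], [-0.308, 0.14, -0.2, 0, 0, 3, 0.04], [-0.308, 0.14, -0.2, 0, 0, 3, 0.04]]
  ]
}}

```text
time_s: 19.45
tcp_pos: [0.5431, 0.0453, 0.1916]
tool_rot: [[0.261, 0.965, -0.003], [0.965, -0.261, 0.0], [-0.0, -0.003, -1.0]]
force: [1.9, 0.9, -0.5]
grip_width: 0.0399
```

Run:
```python
from h import *
o=get_obs(); print(o['tcp_pos'],o['qpos'])
show([.635,-.375,.21],Rdown(72),'look')
```

```text
[0.54312236 0.04528621 0.19158315] [-30.3919996   10.21775139  23.49093513  99.45837238  -4.3253809
  71.36359038  69.0512825 ]
look [-0.3818, 0.1982, -0.0188] [-0.16, 0.02, 2.89]
```

Emit:
{"api": "apply_moves", "payload": {
  "increments": [
    [[-0.382, 0.198, -0.019, 0, 0, 2.9, 0.04], [-0.382, 0.198, -0.019, 0, 0, 2.9, 0.04], [-0.382, 0.198, -0.019, 0, 0, 2.9, 0.04], [-0.382, 0.198, -0.019, 0, 0, 2.9, 0.04], [-0.382, 0.198, -0.019, 0, 0, 2.9, 0.04], [-0.382, 0.198, -0.019, 0, 0, 2.9, 0.04], [-0.382, 0.198, -0.019, 0, 0, 2.9, 0.04], [-0.382, 0.198, -0.019, 0, 0, 2.9, 0.04]]
  ]
}}

```text
time_s: 20.25
tcp_pos: [0.6285, -0.3448, 0.2083]
tool_rot: [[0.309, 0.951, -0.003], [0.951, -0.309, 0.0], [-0.001, -0.003, -1.0]]
force: [1.2, 0.1, 0.6]
grip_width: 0.0398
```

Emit:
{"api": "apply_moves", "payload": {
  "increments": [
    [[0, 0, 0, 0, 0, 0, 0.04], [0, 0, 0, 0, 0, 0, 0.04], [0, 0, 0, 0, 0, 0, 0.04]]
  ]
}}

```text
time_s: 20.55
tcp_pos: [0.6285, -0.3418, 0.2081]
tool_rot: [[0.308, 0.951, -0.003], [0.951, -0.308, 0.001], [-0.0, -0.003, -1.0]]
force: [0.9, 1.3, 0.4]
grip_width: 0.0405
```

Run:
```python
from h import *
o=wsnap('w7'); print(o['time_s'],o['tcp_pos'],o['qpos'])
```

```text
20.55 [ 0.62853832 -0.3417883   0.20805947] [  4.52642699  34.00784493  32.81834071  69.96970352 -17.80970423
  81.11564494 107.61893623]
```

View pics/w7.png

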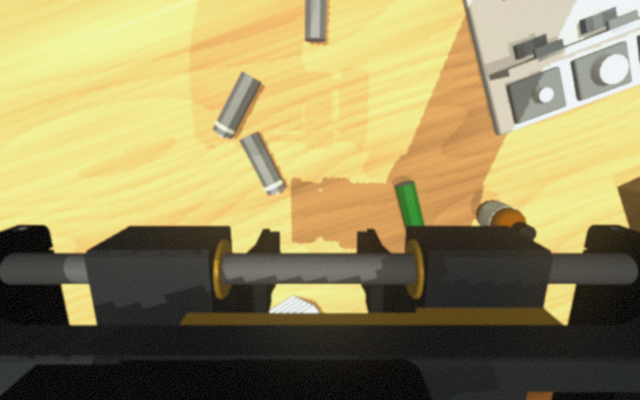

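Run:
```python
from h import *
crop('w7.png','w7c.png',200,60,300,210,5)
```

```text
(no output)
```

View pics/w7c.png

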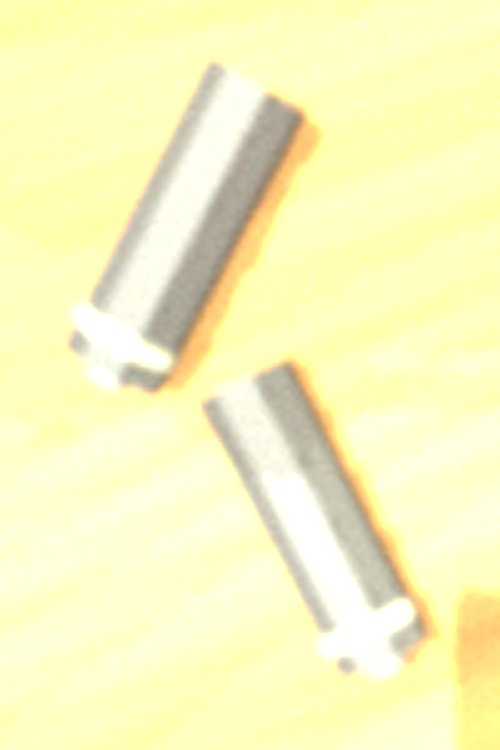

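```bash
cat >> h.py <<'E'
def prism(p,z=.0105,L=(-.035,.032)):
    a=np.radians(np.arange(8)*45+22.5); r=.0105/np.cos(np.radians(22.5))
    pts=np.concatenate([np.c_[np.full(8,x),r*np.cos(a),r*np.sin(a)+z] for x in L])
    n=np.array([[.035,.0045*np.cos(b),.0045*np.sin(b)+z] for b in np.radians(np.arange(8)*45)])
    return W(p,pts),W(p,n)
def satmask(f,th=60,blur=1):
    im=cv2.imread('pics/'+f); im=cv2.GaussianBlur(im,(3,3),0); b=im.astype(int)
    return ((b.max(2)-b.min(2))<th*(b.max(2)/255.+.3)).astype(np.uint8)
def fitcell(mask,K,E,p0,z=.0105,S=4,pad=25):
    from scipy.optimize import minimize
    c=proj(W(p0,[[0,0,z]]),K,E)[0]; x0,y0=int(c[0]-60),int(c[1]-60); x0=max(x0,0);y0=max(y0,0)
    M=mask[y0:y0+120,x0:x0+120]
    M=cv2.resize(M*255,None,fx=S,fy=S,interpolation=cv2.INTER_LINEAR)
    h0=None
    def sil(p,grow=0):
        A,B=prism(p,z); m=np.zeros(M.shape,np.uint8)
        for P in (A,np.r_[B,A[8:]]):
            q=(proj(P,K,E)+.5-[x0,y0])*S-.5
            cv2.fillConvexPoly(m,np.round(cv2.convexHull(q.astype(np.float32))*16).astype(int),255,shift=4)
        return m
    near=cv2.dilate(sil(p0),np.ones((pad*S//2,pad*S//2)))
    Mn=cv2.bitwise_and(M,near)
    def cost(d):
        p=[p0[0]+d[0]*.001,p0[1]+d[1]*.001,p0[2]+d[2]]
        return np.abs(sil(p).astype(float)-Mn).mean()
    best=None
    for s in ((0,0,0),(2,2,2),(-2,2,-2),(2,-2,-2)):
        r=minimize(cost,s,method='Nelder-Mead',options=dict(initial_simplex=np.array(s)+np.array([[0,0,0],[3,0,0],[0,3,0],[0,0,6]])))
        if best is None or r.fun<best.fun: best=r
    d=best.x; return [p0[0]+d[0]*.001,p0[1]+d[1]*.001,p0[2]+d[2]],best.fun/ (sil(p0).astype(float).mean())
def celllines(z=.0105):
    A,B=prism([0,0,0],z); return [A[list(range(8))+[0]],A[list(range(8,16))+[8]],B[list(range(8))+[0]]]+[A[[i,i+8]] for i in range(8)]
E
python3 - <<'E'
from h import *
K,E=wcam('w7'); m=satmask('w7.png'); cv2.imwrite('pics/w7m.png',cv2.resize(m[60:210,200:300]*255,None,fx=5,fy=5))
L=[]
for u0,u1 in [((248,75),(218,135)),((250,135),(277,192))]:
    a=unproj(u0,.0105,K,E)[0];b=unproj(u1,.0105,K,E)[0]
    p0=[*((a+b)/2)[:2],np.degrees(np.arctan2(b[1]-a[1],b[0]-a[0]))]
    p,e=fitcell(m,K,E,p0); print(p0,p,e)
    L+= [W(p,l) for l in celllines()]
overlay('w7.png','w7o.png',K,E,[0,0,0],(200,60,300,210),5,L)
E
```

```text
[np.float64(0.5253230482470597), np.float64(-0.403109921570686), np.float64(-48.20483438071121)] [np.float64(0.5273861741447272), np.float64(-0.4005477238564426), np.float64(-48.96744115942673)] 0.08297781352124184
[np.float64(0.5931517625168301), np.float64(-0.39335646584710904), np.float64(5.436320076501514)] [np.float64(0.5938874592078205), np.float64(-0.39461869621373485), np.float64(7.4673928069377045)] 0.081319404563313
```

View pics/w7o.png

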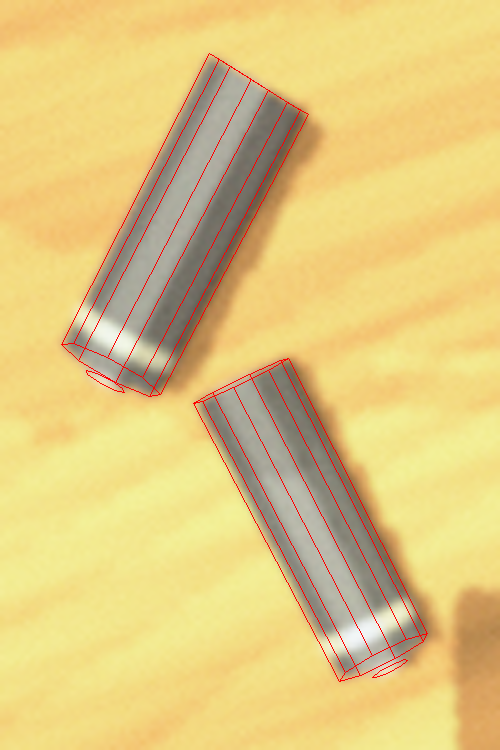

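View pics/w7m.png

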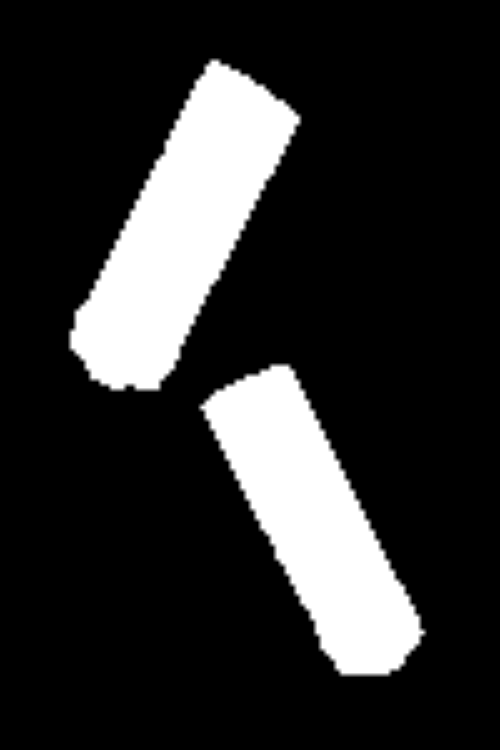

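```bash
cat >> h.py <<'E'
def cellpose(c,z,flip=0): return np.array([c[0],c[1],z]),Rdown(c[2]+90-180*flip)
CB=[.5939,-.3946,7.5]; CC=[.5274,-.4005,-49.0]
E
python3 - <<'E'
from h import *
show(*cellpose(CB,.08),'hi'); show(*cellpose(CB,.006),'lo')
E
```

```text
hi [-0.0614, -0.0164, 0.1284] [-0.17, -0.04, -25.39]
lo [-0.0614, -0.0162, 0.2024] [-0.17, -0.04, -25.39]
```

Emit:
{"api": "apply_moves", "payload": {
  "increments": [
    [[-0.0614, -0.0163, 0.03, -0.1, 0, -8.5, 0.04], [-0.0614, -0.0163, 0.07, -0.1, 0, -17, 0.04], [-0.0614, -0.0163, 0.11, -0.1, 0, -25.4, 0.04], [-0.0614, -0.0163, 0.14, -0.1, 0, -25.4, 0.04], [-0.0614, -0.0163, 0.15, -0.1, 0, -25.4, 0.04], [-0.0614, -0.0163, 0.15, -0.1, 0, -25.4, 0.04]]
  ]
}}

```text
time_s: 21.2
tcp_pos: [0.5933, -0.3948, 0.0577]
tool_rot: [[-0.13, 0.992, -0.003], [0.992, 0.13, 0.001], [0.001, -0.003, -1.0]]
force: [0.5, 1.0, 0.4]
grip_width: 0.0401
```

Run:
```python
from h import *
o=wsnap('w8'); print(o['time_s'],o['tcp_pos'],o['qpos'])
show(*cellpose(CB,.0055),'lo')
```

```text
21.2 [ 0.59330422 -0.39483076  0.05765822] [ 12.67671355  39.05800939  26.09259325  79.52862538 -17.66439407
  65.63022066 138.48437898]
lo [0.0012, 0.0001, 0.054] [-0.05, 0.03, -0.06]
```

View pics/w8.png

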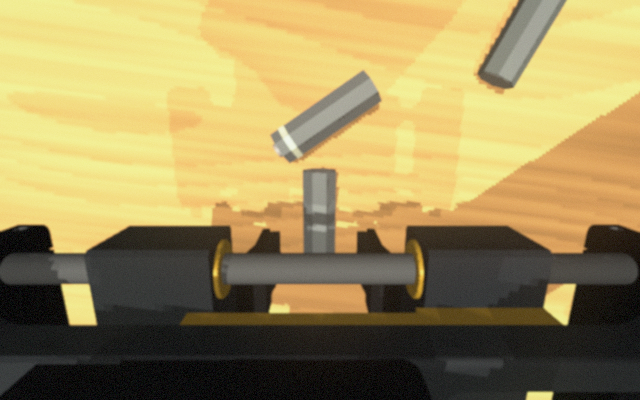

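Cell B (col 319) is centred between the fingers. Descend, close, lift.

Emit:
{"api": "apply_moves", "payload": {
  "increments": [
    [[0.001, 0, 0.025, 0, 0, 0, 0.04], [0.001, 0, 0.045, 0, 0, 0, 0.04], [0.001, 0, 0.054, 0, 0, 0, 0.04], [0.001, 0, 0.054, 0, 0, 0, 0.04], [0.001, 0, 0.054, 0, 0, 0, 0.04]]
  ]
}}

```text
time_s: 21.75
tcp_pos: [0.5938, -0.3961, 0.0061]
tool_rot: [[-0.129, 0.992, 0.0], [0.992, 0.129, -0.001], [-0.002, -0.0, -1.0]]
force: [0.1, -0.4, 1.2]
grip_width: 0.0398
```

Emit:
{"api": "apply_moves", "payload": {
  "increments": [
    [[0, 0, 0, 0, 0, 0, 0.018], [0, 0, 0, 0, 0, 0, 0.018], [0, 0, 0, 0, 0, 0, 0.018], [0, 0, 0, 0, 0, 0, 0.018], [0, 0, 0, 0, 0, 0, 0.018]]
  ]
}}

```text
time_s: 22.25
tcp_pos: [0.5931, -0.3955, 0.0046]
tool_rot: [[-0.129, 0.992, -0.001], [0.992, 0.129, -0.0], [0.0, -0.001, -1.0]]
force: [-0.2, 1.0, 3.0]
grip_width: 0.0205
```

Emit:
{"api": "apply_moves", "payload": {
  "increments": [
    [[0, 0, -0.02, 0, 0, 0, 0.018], [0, 0, -0.06, 0, 0, 0, 0.018], [0, 0, -0.1, 0, 0, 0, 0.018], [0, 0, -0.14, 0, 0, 0, 0.018], [0, 0, -0.14, 0, 0, 0, 0.018]]
  ]
}}

```text
time_s: 22.75
tcp_pos: [0.5953, -0.3977, 0.151]
tool_rot: [[-0.128, 0.992, 0.006], [0.992, 0.128, -0.005], [-0.006, 0.006, -1.0]]
force: [0.5, -0.4, 0.0]
grip_width: 0.0205
```

Run:
```python
from h import *
o=get_obs(); print(o['time_s'],o['tcp_pos'],o['qpos'])
show(*pose(.020,-.066,.10,20,d=.0065),'pre bay0')
```

```text
22.75 [ 0.59528795 -0.39769989  0.15104165] [ 12.01872729  34.53722752  27.83686259  74.77707435 -15.9491269
  74.01452164 137.26587238]
pre bay0 [0.2956, 0.0055, 0.0554] [-19.65, -0.49, 4.68]
```

Emit:
{"api": "apply_moves", "payload": {
  "increments": [
    [[0.2956, 0.0055, 0, -5, 0, 4.7, 0.018], [0.2956, 0.0055, 0, -10, 0, 4.7, 0.018], [0.2956, 0.0055, 0, -15, -0.4, 4.7, 0.018], [0.2956, 0.0055, 0, -19.65, -0.5, 4.7, 0.018], [0.2956, 0.0055, 0, -19.65, -0.5, 4.7, 0.018], [0.2956, 0.0055, 0.0554, -19.65, -0.5, 4.7, 0.018], [0.2956, 0.0055, 0.0554, -19.65, -0.5, 4.7, 0.018], [0.2956, 0.0055, 0.0554, -19.65, -0.5, 4.7, 0.018]]
  ]
}}

```text
time_s: 23.55
tcp_pos: [0.5583, -0.0989, 0.086]
tool_rot: [[-0.051, 0.943, 0.329], [0.999, 0.046, 0.023], [0.006, 0.33, -0.944]]
force: [-0.5, -0.5, 0.4]
grip_width: 0.0204
```

Emit:
{"api": "apply_moves", "payload": {
  "increments": [
    [[0, 0, 0, 0, 0, 0, 0.018], [0, 0, 0, 0, 0, 0, 0.018], [0, 0, 0, 0, 0, 0, 0.018]]
  ]
}}

```text
time_s: 23.85
tcp_pos: [0.5612, -0.1032, 0.0899]
tool_rot: [[-0.045, 0.941, 0.336], [0.999, 0.041, 0.02], [0.005, 0.336, -0.942]]
force: [0.2, 0.4, 0.2]
grip_width: 0.0205
```

Run:
```python
from h import *
o=wsnap('w9'); print(o['time_s'],o['tcp_pos'],o['qpos'],o['grip_width'])
p0=pose(.020,-.066,.10,20,d=.006)
show(*p0,'pre bay0')
for a in [(.018,.075,20),(.014,.059,20),(0,.055,20),(-.012,.051,20)]: show(*pose(a[0],-.066,a[1],a[2],d=.006),str(a))
K,E=wcam('w9'); overlay('w9.png','w9o.png',K,E,CH,(0,0,640,400),1.25)
```

```text
23.85 [ 0.56124349 -0.10321837  0.0899366 ] [-11.37694112   6.54789748  20.72146917 119.24625459 -10.93436303
  35.84231928 109.17374218] 0.02054783443522293
pre bay0 [-0.0012, 0.0033, -0.0037] [-0.37, -0.23, -0.2]
(0.018, 0.075, 20) [-0.0013, -0.0069, 0.0191] [-0.37, -0.23, -0.2]
(0.014, 0.059, 20) [-0.0014, -0.0161, 0.0329] [-0.37, -0.23, -0.2]
(0, 0.055, 20) [-0.0015, -0.0306, 0.0319] [-0.37, -0.23, -0.2]
(-0.012, 0.051, 20) [-0.0015, -0.0433, 0.0317] [-0.37, -0.23, -0.2]
```

View pics/w9o.png

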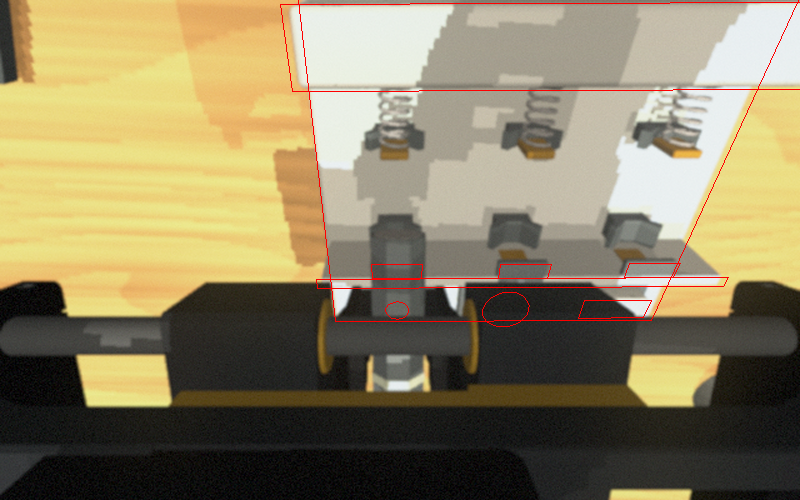

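Emit:
{"api": "apply_moves", "payload": {
  "increments": [
    [[-0.0014, -0.003, 0.01, -0.4, -0.2, -0.2, 0.018], [-0.0014, -0.007, 0.019, -0.4, -0.2, -0.2, 0.018], [-0.0014, -0.016, 0.033, -0.4, -0.2, -0.2, 0.018], [-0.0014, -0.016, 0.033, -0.4, -0.2, -0.2, 0.018], [-0.0014, -0.023, 0.0325, -0.4, -0.2, -0.2, 0.018], [-0.0014, -0.031, 0.032, -0.4, -0.2, -0.2, 0.018], [-0.0014, -0.038, 0.032, -0.4, -0.2, -0.2, 0.018], [-0.0014, -0.044, 0.032, -0.4, -0.2, -0.2, 0.018]]
  ]
}}

```text
time_s: 24.7
tcp_pos: [0.5311, -0.1046, 0.0455]
tool_rot: [[-0.049, 0.937, 0.345], [0.999, 0.046, 0.017], [0.0, 0.345, -0.939]]
force: [4.4, -0.2, 6.6]
grip_width: 0.0207
```

Emit:
{"api": "apply_moves", "payload": {
  "increments": [
    [[0, 0, 0, 0, 0, 0, 0.018], [0, 0, 0, 0, 0, 0, 0.018]]
  ]
}}

```text
time_s: 24.9
tcp_pos: [0.531, -0.1045, 0.0451]
tool_rot: [[-0.049, 0.938, 0.343], [0.999, 0.046, 0.017], [0.0, 0.344, -0.939]]
force: [5.5, 0.3, 3.8]
grip_width: 0.0202
```

Run:
```python
from h import *
o=wsnap('w10'); print(o['time_s'],o['tcp_pos'],o['force'],o['grip_width'])
show(*pose(-.012,-.066,.051,20,d=.006),'err')
for a in [(-.012,.0445,13),(-.012,.038,7),(-.012,.033,0),(-.006,.033,0),(-.001,.0325,0)]: show(*pose(a[0],-.066,a[1],a[2],d=.006),str(a))
snap('side','side2.png');snap('scene','scene2.png')
crop('side2.png','s2c.png',250,150,370,260,6)
```

```text
24.9 [ 0.53102948 -0.10448645  0.04511174] [5.47365778 0.26385928 3.84127633] 0.020249373297129846
err [-0.0011, 0.0001, -0.0003] [0.1, -0.06, 0.09]
(-0.012, 0.0445, 13) [-0.0011, -0.0029, 0.0057] [7.1, -0.05, 0.1]
(-0.012, 0.038, 7) [-0.0011, -0.0057, 0.0117] [13.1, -0.04, 0.1]
(-0.012, 0.033, 0) [-0.0011, -0.0081, 0.0162] [20.1, -0.04, 0.1]
(-0.006, 0.033, 0) [-0.0011, -0.0025, 0.0183] [20.1, -0.04, 0.1]
(-0.001, 0.0325, 0) [-0.0011, 0.002, 0.0204] [20.1, -0.04, 0.1]
```

View pics/w10.png

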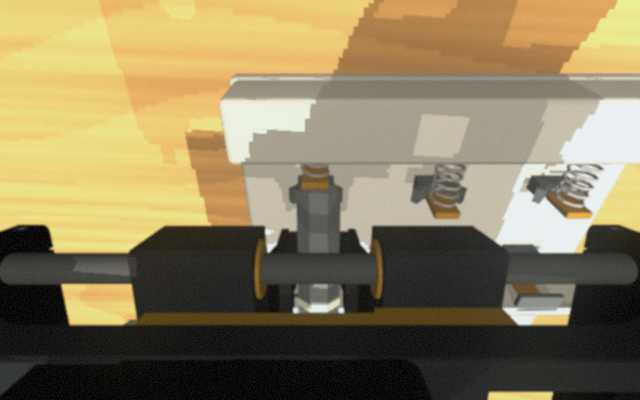

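View pics/s2c.png

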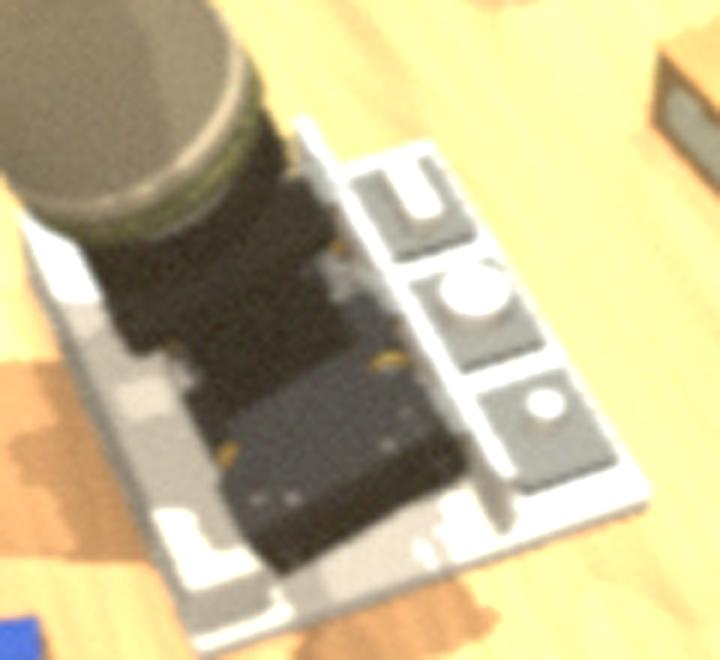

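Emit:
{"api": "apply_moves", "payload": {
  "increments": [
    [[-0.0011, -0.0015, 0.003, 3.5, 0, 0, 0.018], [-0.0011, -0.0035, 0.006, 7, 0, 0, 0.018], [-0.0011, -0.005, 0.009, 10, 0, 0, 0.018], [-0.0011, -0.0065, 0.012, 13, 0, 0, 0.018], [-0.0011, -0.008, 0.014, 16.5, 0, 0, 0.018], [-0.0011, -0.009, 0.016, 20, 0, 0, 0.018], [-0.0011, -0.009, 0.016, 20.1, 0, 0, 0.018]]
  ]
}}

```text
time_s: 25.75
tcp_pos: [0.5288, -0.1055, 0.026]
tool_rot: [[-0.05, 0.999, -0.003], [0.999, 0.05, -0.0], [-0.0, -0.003, -1.0]]
force: [6.9, 0.3, 5.8]
grip_width: 0.0207
```

Run:
```python
from h import *
o=wsnap('w11'); print(o['time_s'],o['tcp_pos'],o['force'],o['grip_width'])
for a in [(-.012,.033,0),(-.012,.032,0),(-.001,.032,0)]: show(*pose(a[0],-.066,a[1],a[2],d=.006),str(a))
snap('side','side2.png');snap('scene','scene2.png')
crop('scene2.png','s2c.png',265,170,365,250,8)
```

```text
25.75 [ 0.52883344 -0.10552544  0.02604429] [6.89956691 0.30685368 5.84532525] 0.020731709143377224
(-0.012, 0.033, 0) [-0.0002, 0.0003, -0.0009] [-0.08, 0.01, 0.14]
(-0.012, 0.032, 0) [-0.0002, 0.0003, 0.0001] [-0.08, 0.01, 0.14]
(-0.001, 0.032, 0) [-0.0002, 0.0113, 0.0001] [-0.08, 0.01, 0.14]
```

View pics/w11.png

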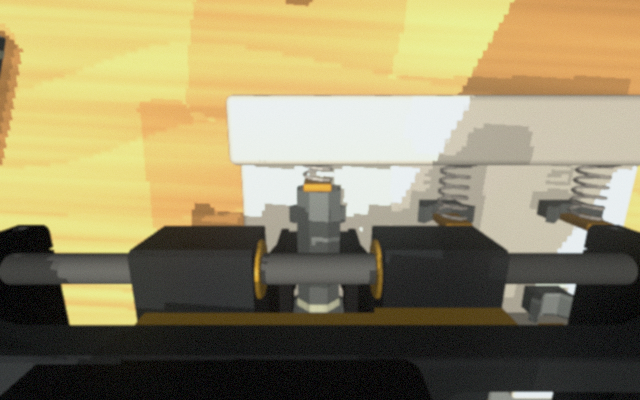

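View pics/s2c.png

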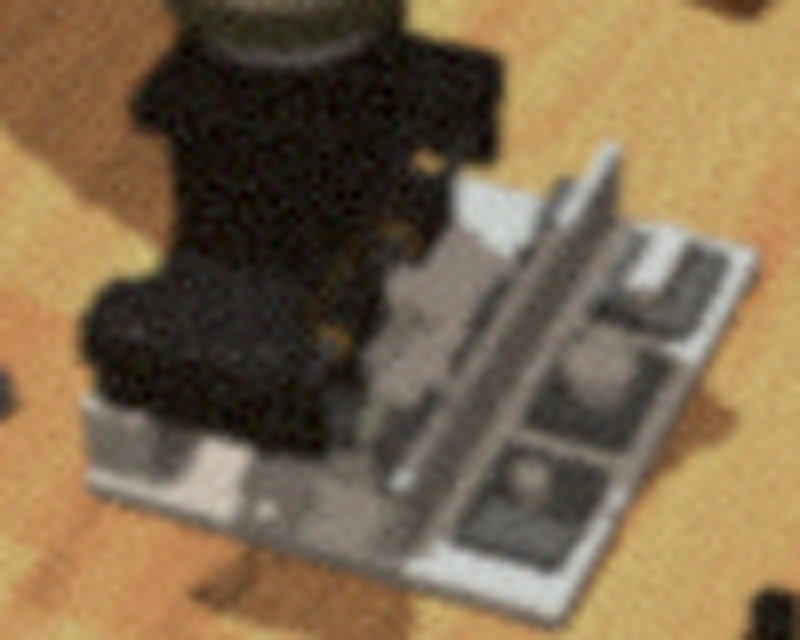

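Emit:
{"api": "apply_moves", "payload": {
  "increments": [
    [[0, 0.004, 0, 0, 0, 0, 0.018], [0, 0.008, 0, 0, 0, 0, 0.018], [0, 0.0113, 0, 0, 0, 0, 0.018], [0, 0.0113, 0, 0, 0, 0, 0.018]]
  ]
}}

```text
time_s: 26.3
tcp_pos: [0.5367, -0.1056, 0.0255]
tool_rot: [[-0.048, 0.999, -0.007], [0.999, 0.048, 0.0], [0.001, -0.006, -1.0]]
force: [-3.2, -1.5, 10.1]
grip_width: 0.0204
```

Emit:
{"api": "apply_moves", "payload": {
  "increments": [
    [[0, 0, 0, 0, 0, 0, 0.026], [0, 0, 0, 0, 0, 0, 0.034], [0, 0, 0, 0, 0, 0, 0.034], [0, 0, 0, 0, 0, 0, 0.034]]
  ]
}}

```text
time_s: 26.7
tcp_pos: [0.5376, -0.1049, 0.0254]
tool_rot: [[-0.049, 0.999, -0.004], [0.999, 0.049, 0.001], [0.001, -0.004, -1.0]]
force: [-0.1, 0.6, -0.4]
grip_width: 0.0327
```

Run:
```python
from h import *
o=wsnap('w12'); print(o['time_s'],o['tcp_pos'],o['force'],o['grip_width'])
show(*pose(0,-.066,.032,d=.006))
show(*pose(0,-.066,.15,d=.006),'up')
```

```text
26.7 [ 0.53762782 -0.10486968  0.02538179] [-0.12893535  0.64656222 -0.41604439] 0.032730632503484444
 [-0.0004, 0.0032, -0.0005] [-0.21, -0.05, 0.12]
up [-0.0003, 0.0028, -0.1185] [-0.21, -0.05, 0.12]
```

View pics/w12.png

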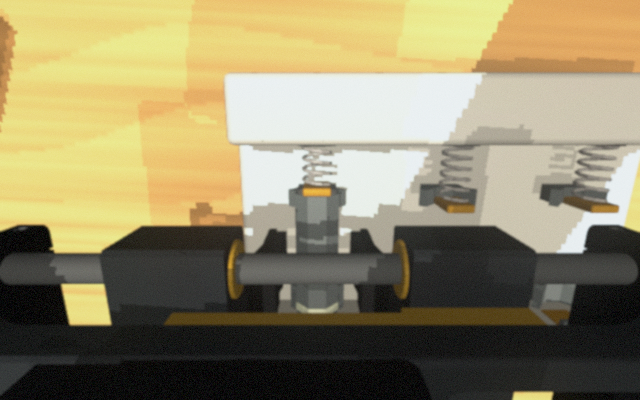

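Emit:
{"api": "apply_moves", "payload": {
  "increments": [
    [[0, 0, -0.02, 0, 0, 0, 0.034], [0, 0, -0.06, 0, 0, 0, 0.034], [0, 0, -0.11, 0, 0, 0, 0.04], [0, 0, -0.125, 0, 0, 8, 0.04], [0, 0, -0.125, 0, 0, 16, 0.04]]
  ]
}}

```text
time_s: 27.25
tcp_pos: [0.5401, -0.1054, 0.154]
tool_rot: [[0.234, 0.972, 0.002], [0.972, -0.234, 0.001], [0.001, 0.002, -1.0]]
force: [-0.0, 0.1, -0.5]
grip_width: 0.0397
```

Run:
```python
from h import *
o=get_obs(); print(o['time_s'],o['tcp_pos'],o['qpos'])
show(*cellpose(CC,.12),'C hi')
```

```text
27.25 [ 0.54011928 -0.10535257  0.15401972] [-15.60187287  12.69435241  25.07952524 101.65917433  -5.89697
  66.79018467  87.74273483]
C hi [-0.29, 0.0565, 0.0337] [0.09, -0.12, 35.49]
```

Emit:
{"api": "apply_moves", "payload": {
  "increments": [
    [[-0.29, 0.0565, 0, 0, 0, 8, 0.04], [-0.29, 0.0565, 0, 0, 0, 16, 0.04], [-0.29, 0.0565, 0, 0, 0, 24, 0.04], [-0.29, 0.0565, 0, 0, 0, 32, 0.04], [-0.29, 0.0565, 0, 0, 0, 35.5, 0.04], [-0.29, 0.0565, 0.0337, 0, 0, 35.5, 0.04], [-0.29, 0.0565, 0.0337, 0, 0, 35.5, 0.04], [-0.29, 0.0565, 0.0337, 0, 0, 35.5, 0.04]]
  ]
}}

```text
time_s: 28.05
tcp_pos: [0.5258, -0.4012, 0.1154]
tool_rot: [[0.753, 0.658, -0.006], [0.658, -0.753, 0.001], [-0.003, -0.005, -1.0]]
force: [0.6, 0.4, 0.7]
grip_width: 0.0402
```

Emit:
{"api": "apply_moves", "payload": {
  "increments": [
    [[0, 0, 0, 0, 0, 0, 0.04], [0, 0, 0, 0, 0, 0, 0.04]]
  ]
}}

```text
time_s: 28.25
tcp_pos: [0.5286, -0.3987, 0.118]
tool_rot: [[0.75, 0.662, -0.001], [0.662, -0.75, 0.001], [-0.0, -0.001, -1.0]]
force: [0.3, 0.0, 0.5]
grip_width: 0.0401
```

Run:
```python
from h import *
o=wsnap('w13'); print(o['time_s'],o['tcp_pos'],o['qpos'])
show(*cellpose(CC,.0055),'C lo')
snap('side','side3.png');snap('scene','scene3.png')
crop('side3.png','s3c.png',250,150,370,350,4)
crop('scene3.png','c3c.png',225,170,365,290,5)
K,E=wcam('w13'); m=satmask('w13.png')
p,e=fitcell(m,K,E,CC); print(p,e)
overlay('w13.png','w13o.png',K,E,p,(0,0,640,400),1.25,celllines())
```

```text
28.25 [ 0.52859509 -0.39870598  0.11795976] [  7.77779173  31.1396559   35.29315422  86.30195711 -18.72138985
  68.60971134  87.50813402]
C lo [-0.0019, 0.0006, 0.1125] [-0.07, 0.01, 0.44]
[np.float64(0.5276495066823041), np.float64(-0.40098599041494026), np.float64(-49.210527853615176)] 0.07651132218704289
```

View pics/w13o.png

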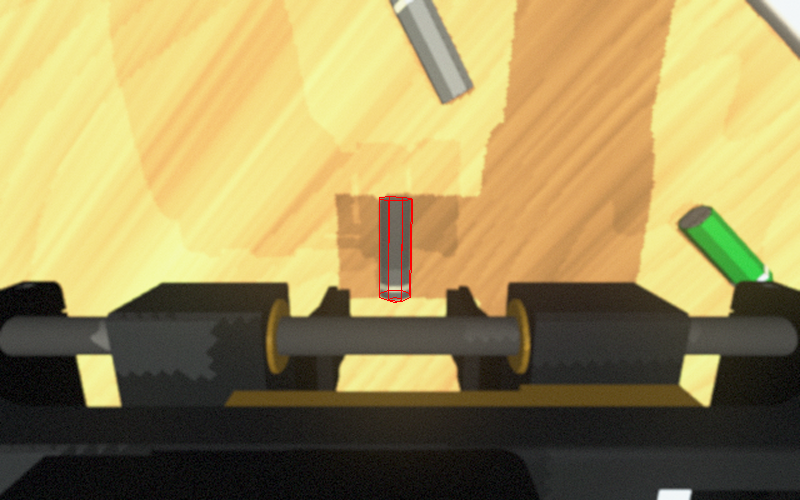

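View pics/s3c.png

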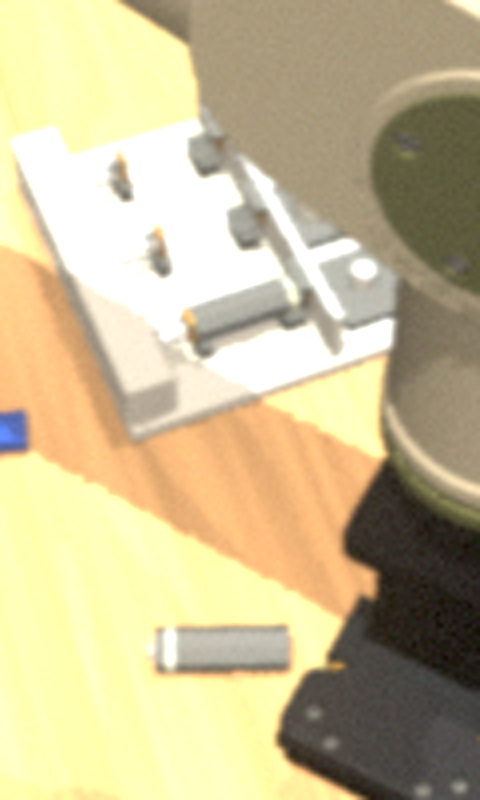

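View pics/c3c.png

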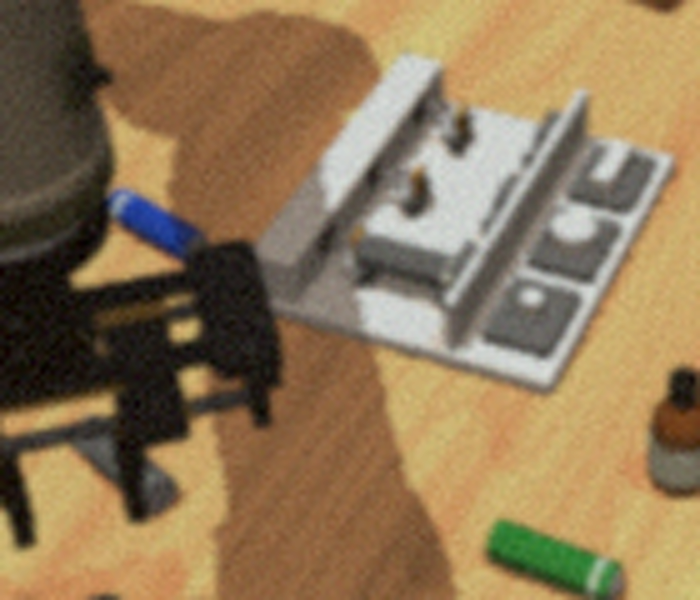

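Emit:
{"api": "apply_moves", "payload": {
  "increments": [
    [[-0.002, 0.001, 0.03, 0, 0, 0.5, 0.04], [-0.002, 0.001, 0.07, 0, 0, 0.5, 0.04], [-0.002, 0.001, 0.1, 0, 0, 0.5, 0.04], [-0.002, 0.001, 0.1125, 0, 0, 0.5, 0.04], [-0.002, 0.001, 0.1125, 0, 0, 0.5, 0.04], [-0.002, 0.001, 0.1125, 0, 0, 0.5, 0.04]]
  ]
}}

```text
time_s: 29.0
tcp_pos: [0.5269, -0.4028, 0.0061]
tool_rot: [[0.757, 0.654, -0.001], [0.654, -0.757, -0.0], [-0.001, -0.0, -1.0]]
force: [-0.3, -0.8, -0.4]
grip_width: 0.0403
```

Emit:
{"api": "apply_moves", "payload": {
  "increments": [
    [[0, 0, 0, 0, 0, 0, 0.018], [0, 0, 0, 0, 0, 0, 0.018], [0, 0, 0, 0, 0, 0, 0.018], [0, 0, 0, 0, 0, 0, 0.018], [0, 0, 0, 0, 0, 0, 0.018]]
  ]
}}

```text
time_s: 29.5
tcp_pos: [0.5267, -0.4024, 0.0051]
tool_rot: [[0.757, 0.654, -0.002], [0.654, -0.757, 0.0], [-0.001, -0.001, -1.0]]
force: [-0.8, 1.5, 5.3]
grip_width: 0.0207
```

Emit:
{"api": "apply_moves", "payload": {
  "increments": [
    [[0, 0, -0.02, 0, 0, 0, 0.018], [0, 0, -0.06, 0, 0, 0, 0.018], [0, 0, -0.1, 0, 0, 0, 0.018], [0, 0, -0.14, 0, 0, 0, 0.018], [0, 0, -0.14, 0, 0, 0, 0.018]]
  ]
}}

```text
time_s: 30.0
tcp_pos: [0.5282, -0.4047, 0.1504]
tool_rot: [[0.757, 0.653, 0.004], [0.653, -0.757, -0.004], [0.001, 0.006, -1.0]]
force: [0.3, -1.2, -0.3]
grip_width: 0.0209
```

Run:
```python
from h import *
o=get_obs(); print(o['time_s'],o['tcp_pos'],o['qpos'])
show(*pose(.020,0,.14,0,d=.006),'over bay1')
show(*pose(.020,0,.10,20,d=.006),'pre bay1',pose(.020,0,.14,0,d=.006))
```

```text
30.0 [ 0.52823071 -0.40466785  0.15044111] [  7.61335671  29.73294411  36.33568213  84.27268826 -18.02823669
  71.54653188  86.73290239]
over bay1 [0.2617, -0.2582, 0.0151] [0.33, 0.12, -51.92]
pre bay1 [-0.0, 0.0021, 0.0396] [-20.0, 0.0, 0.0]
```

Emit:
{"api": "apply_moves", "payload": {
  "increments": [
    [[0.2617, -0.2582, 0, 0, 0, -8, 0.018], [0.2617, -0.2582, 0, 0, 0, -16, 0.018], [0.2617, -0.2582, 0, 0, 0, -24, 0.018], [0.2617, -0.2582, 0, 0, 0, -32, 0.018], [0.2617, -0.2582, 0, 0, 0, -40, 0.018], [0.2617, -0.2582, 0, 0, 0, -48, 0.018], [0.2617, -0.2582, 0, 0, 0, -52, 0.018], [0.2617, -0.2582, 0, 0, 0, -52, 0.018]]
  ]
}}

```text
time_s: 30.8
tcp_pos: [0.5555, -0.0296, 0.1438]
tool_rot: [[-0.058, 0.998, -0.004], [0.998, 0.058, 0.003], [0.003, -0.004, -1.0]]
force: [0.3, -0.6, -0.9]
grip_width: 0.0203
```

Emit:
{"api": "apply_moves", "payload": {
  "increments": [
    [[0, 0, 0.01, -8, 0, 0, 0.018], [0, 0.001, 0.02, -16, 0, 0, 0.018], [0, 0.002, 0.038, -20, 0, 0, 0.018], [0, 0.002, 0.04, -20, 0, 0, 0.018], [0, 0.002, 0.04, -20, 0, 0, 0.018], [0, 0.002, 0.04, -20, 0, 0, 0.018]]
  ]
}}

```text
time_s: 31.4
tcp_pos: [0.559, -0.0358, 0.1057]
tool_rot: [[-0.049, 0.94, 0.339], [0.999, 0.046, 0.017], [0.0, 0.339, -0.941]]
force: [0.8, 0.2, -0.3]
grip_width: 0.0204
```

Run:
```python
from h import *
o=wsnap('w14'); print(o['time_s'],o['tcp_pos'],o['force'],o['grip_width'],o['qpos'])
for a in [(.02,.1,20),(.018,.075,20),(.014,.059,20),(0,.055,20),(-.0125,.051,20)]: show(*pose(a[0],0,a[1],a[2],d=.006),str(a))
```

```text
31.4 [ 0.55900973 -0.03579741  0.1056708 ] [ 0.76821174  0.16852575 -0.31216863] 0.020362024114767487 [-19.75530338   3.18561432  19.89003714 120.42906478  -3.3947698
  36.79696432  95.09171735]
(0.02, 0.1, 20) [-0.0023, -0.0032, 0.0109] [-0.13, -0.06, 0.1]
(0.018, 0.075, 20) [-0.0024, -0.0136, 0.0337] [-0.13, -0.06, 0.1]
(0.014, 0.059, 20) [-0.0024, -0.0228, 0.0474] [-0.13, -0.06, 0.1]
(0, 0.055, 20) [-0.0023, -0.0373, 0.0464] [-0.13, -0.06, 0.1]
(-0.0125, 0.051, 20) [-0.0023, -0.0504, 0.0459] [-0.13, -0.06, 0.1]
```

View pics/w14.png

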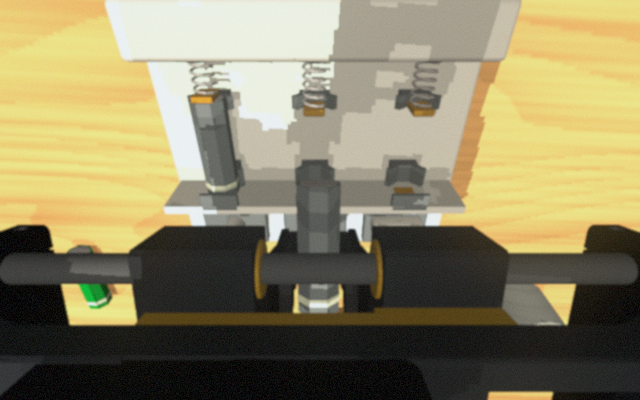

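Emit:
{"api": "apply_moves", "payload": {
  "increments": [
    [[-0.0023, -0.007, 0.02, 0, 0, 0, 0.018], [-0.0023, -0.0136, 0.0337, 0, 0, 0, 0.018], [-0.0023, -0.0228, 0.0474, 0, 0, 0, 0.018], [-0.0023, -0.0228, 0.0474, 0, 0, 0, 0.018], [-0.0023, -0.03, 0.047, 0, 0, 0, 0.018], [-0.0023, -0.0373, 0.0464, 0, 0, 0, 0.018], [-0.0023, -0.044, 0.0461, 0, 0, 0, 0.018], [-0.0023, -0.0504, 0.0459, 0, 0, 0, 0.018]]
  ]
}}

```text
time_s: 32.25
tcp_pos: [0.5277, -0.0396, 0.0462]
tool_rot: [[-0.049, 0.938, 0.344], [0.999, 0.046, 0.018], [0.001, 0.344, -0.939]]
force: [5.8, 0.5, 6.7]
grip_width: 0.0203
```

Emit:
{"api": "apply_moves", "payload": {
  "increments": [
    [[0, 0, 0, 0, 0, 0, 0.018], [0, 0, 0, 0, 0, 0, 0.018]]
  ]
}}

```text
time_s: 32.45
tcp_pos: [0.5277, -0.0395, 0.046]
tool_rot: [[-0.049, 0.938, 0.343], [0.999, 0.046, 0.018], [0.001, 0.344, -0.939]]
force: [5.7, -0.3, 2.8]
grip_width: 0.0202
```

Run:
```python
from h import *
o=wsnap('w15'); print(o['time_s'],o['tcp_pos'],o['force'],o['grip_width'])
for a in [(-.0125,.051,20),(-.0125,.0445,13),(-.0125,.038,7),(-.0125,.033,0)]: show(*pose(a[0],0,a[1],a[2],d=.006),str(a))
```

```text
32.45 [ 0.52765945 -0.03952202  0.04600202] [ 5.70051787 -0.26746225  2.78410645] 0.020195222923434678
(-0.0125, 0.051, 20) [-0.0002, -0.0004, 0.0005] [0.09, -0.09, 0.09]
(-0.0125, 0.0445, 13) [-0.0002, -0.0034, 0.0065] [7.09, -0.08, 0.09]
(-0.0125, 0.038, 7) [-0.0002, -0.0062, 0.0125] [13.09, -0.08, 0.1]
(-0.0125, 0.033, 0) [-0.0002, -0.0087, 0.017] [20.09, -0.07, 0.1]
```

View pics/w15.png

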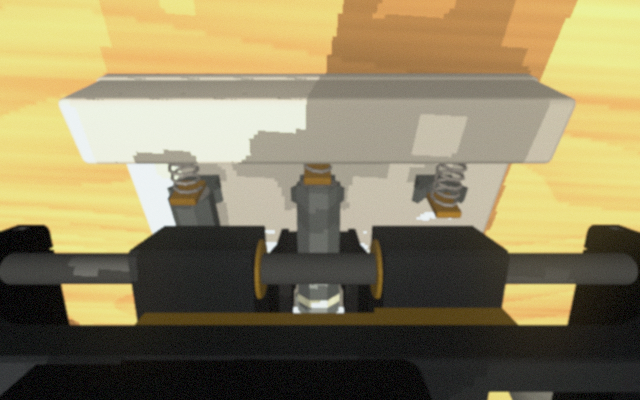

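Same as before. Roll down, forward, release.

Emit:
{"api": "apply_moves", "payload": {
  "increments": [
    [[0, -0.0017, 0.003, 3.5, 0, 0, 0.018], [0, -0.0034, 0.006, 7, 0, 0, 0.018], [0, -0.005, 0.0095, 10, 0, 0, 0.018], [0, -0.0065, 0.0125, 13, 0, 0, 0.018], [0, -0.008, 0.0145, 16.5, 0, 0, 0.018], [0, -0.009, 0.0165, 20, 0, 0, 0.018], [0, -0.009, 0.0165, 20.1, 0, 0, 0.018]]
  ]
}}

```text
time_s: 33.2
tcp_pos: [0.5258, -0.0396, 0.0267]
tool_rot: [[-0.05, 0.999, -0.002], [0.999, 0.05, -0.0], [0.0, -0.002, -1.0]]
force: [6.2, 0.5, 3.6]
grip_width: 0.0205
```

Run:
```python
from h import *
o=wsnap('w16'); print(o['time_s'],o['tcp_pos'],o['force'],o['grip_width'])
for a in [(-.012,.032,0),(-.001,.032,0)]: show(*pose(a[0],0,a[1],a[2],d=.006),str(a))
```

```text
33.2 [ 0.52580386 -0.0396024   0.02673463] [6.22042788 0.47806005 3.59994263] 0.020476507684701065
(-0.012, 0.032, 0) [-0.0001, 0.0003, 0.0007] [-0.06, -0.01, 0.12]
(-0.001, 0.032, 0) [-0.0002, 0.0113, 0.0007] [-0.06, -0.01, 0.12]
```

View pics/w16.png

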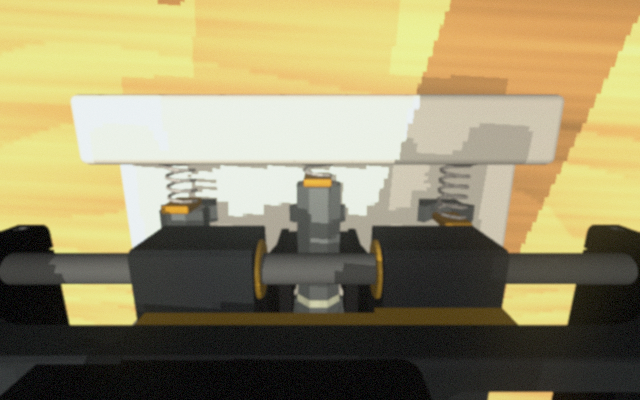

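Emit:
{"api": "apply_moves", "payload": {
  "increments": [
    [[0, 0.004, 0, 0, 0, 0, 0.018], [0, 0.008, 0, 0, 0, 0, 0.018], [0, 0.0113, 0, 0, 0, 0, 0.018], [0, 0.0113, 0, 0, 0, 0, 0.018]]
  ]
}}

```text
time_s: 33.65
tcp_pos: [0.5337, -0.0397, 0.026]
tool_rot: [[-0.048, 0.999, -0.006], [0.999, 0.048, 0.0], [0.001, -0.006, -1.0]]
force: [-2.7, -1.2, 10.6]
grip_width: 0.0205
```

Emit:
{"api": "apply_moves", "payload": {
  "increments": [
    [[0, 0, 0, 0, 0, 0, 0.026], [0, 0, 0, 0, 0, 0, 0.034], [0, 0, 0, 0, 0, 0, 0.034], [0, 0, 0, 0, 0, 0, 0.034]]
  ]
}}

```text
time_s: 34.05
tcp_pos: [0.534, -0.0391, 0.0254]
tool_rot: [[-0.049, 0.999, -0.005], [0.999, 0.049, 0.001], [0.001, -0.005, -1.0]]
force: [-0.4, -0.2, -0.5]
grip_width: 0.0329
```

Emit:
{"api": "apply_moves", "payload": {
  "increments": [
    [[0, 0, -0.02, 0, 0, 0, 0.034], [0, 0, -0.06, 0, 0, 0, 0.034], [0, 0, -0.11, 0, 0, 0, 0.04], [0, 0, -0.16, 0, 0, 8, 0.04], [0, 0, -0.18, 0, 0, 16, 0.04]]
  ]
}}

```text
time_s: 34.55
tcp_pos: [0.5368, -0.0395, 0.2105]
tool_rot: [[0.234, 0.972, 0.001], [0.972, -0.234, 0.001], [0.002, 0.001, -1.0]]
force: [0.5, 0.1, 0.0]
grip_width: 0.0396
```

Run:
```python
from h import *
o=get_obs(); print(o['time_s'],o['tcp_pos'],o['qpos'])
show([.56,-.32,.2],Rdown(70),'look A')
```

```text
34.55 [ 0.53678672 -0.03954114  0.21054303] [-21.7236104    8.27573373  23.38392211  99.1526065   -3.50790706
  73.19587046  78.92732318]
look A [-0.2673, 0.0882, 0.0102] [0.05, -0.1, 6.47]
```

Emit:
{"api": "apply_moves", "payload": {
  "increments": [
    [[-0.267, 0.088, 0.01, 0, 0, 6.5, 0.04], [-0.267, 0.088, 0.01, 0, 0, 6.5, 0.04], [-0.267, 0.088, 0.01, 0, 0, 6.5, 0.04], [-0.267, 0.088, 0.01, 0, 0, 6.5, 0.04], [-0.267, 0.088, 0.01, 0, 0, 6.5, 0.04], [-0.267, 0.088, 0.01, 0, 0, 6.5, 0.04], [-0.267, 0.088, 0.01, 0, 0, 6.5, 0.04]]
  ]
}}

```text
time_s: 35.25
tcp_pos: [0.5578, -0.3249, 0.1947]
tool_rot: [[0.343, 0.939, -0.007], [0.939, -0.343, -0.002], [-0.004, -0.005, -1.0]]
force: [-0.5, -0.3, 0.8]
grip_width: 0.04
```

Emit:
{"api": "apply_moves", "payload": {
  "increments": [
    [[0, 0, 0, 0, 0, 0, 0.04], [0, 0, 0, 0, 0, 0, 0.04], [0, 0, 0, 0, 0, 0, 0.04]]
  ]
}}

```text
time_s: 35.55
tcp_pos: [0.5605, -0.3177, 0.1955]
tool_rot: [[0.335, 0.942, -0.004], [0.942, -0.335, 0.001], [-0.0, -0.004, -1.0]]
force: [-0.5, 0.4, -0.3]
grip_width: 0.0398
```

Run:
```python
from h import *
o=wsnap('w17'); print(o['time_s'],o['tcp_pos'],o['qpos'])
K,E=wcam('w17'); m=satmask('w17.png')
print(proj([[.459,-.289,.01]],K,E))
p,e=fitcell(m,K,E,[.459,-.289,160]); print(p,e)
overlay('w17.png','w17o.png',K,E,p,(0,0,640,400),1.25,celllines())
snap('side','side4.png');snap('scene','scene4.png')
crop('side4.png','s4c.png',250,150,370,350,4)
crop('scene4.png','c4c.png',225,170,365,290,5)
```

```text
35.55 [ 0.56051129 -0.31770925  0.1954994 ] [  1.46777939  24.5515298   32.48821357  83.98739319 -13.26127456
  75.56529123 105.39846058]
[[311.57337296  78.12875157]]
[np.float64(0.4586339236518879), np.float64(-0.29038495941138565), np.float64(160.55899175539074)] 0.067120806688134
```

View pics/w17o.png

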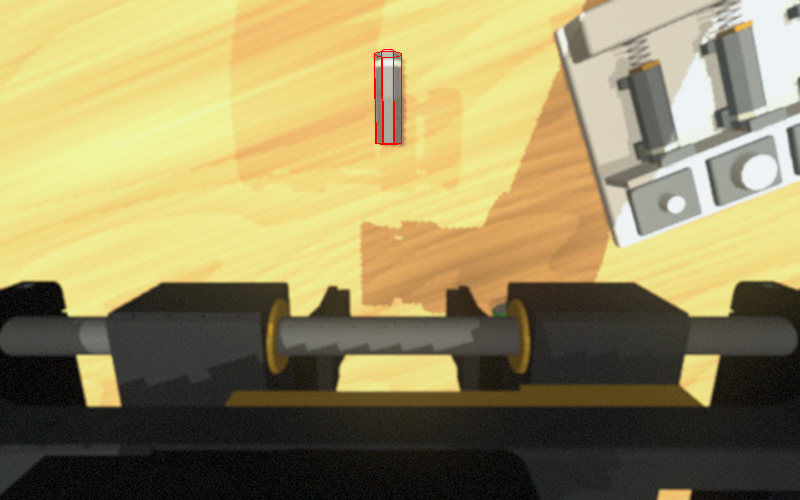

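View pics/s4c.png

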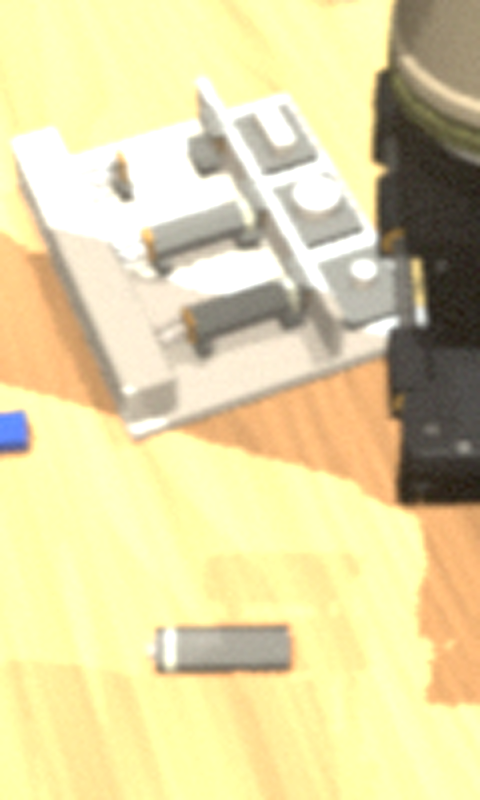

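View pics/c4c.png

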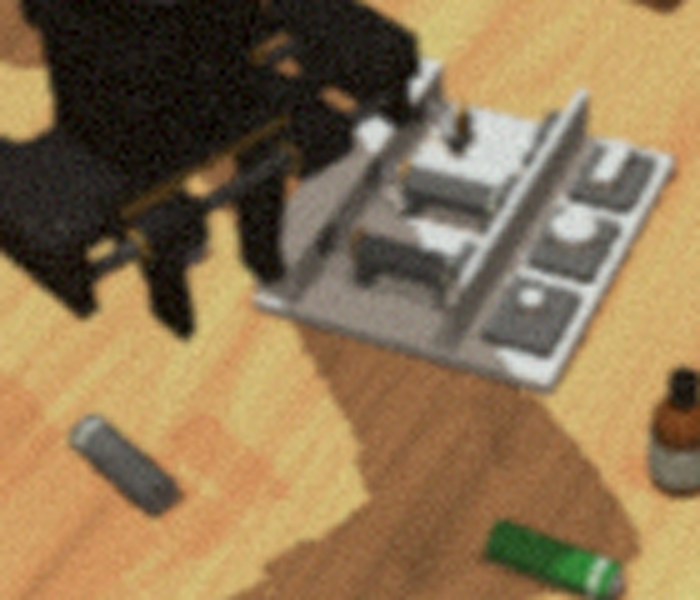

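```bash
cat >> h.py <<'E'
CA=[.4586,-.2904,160.6]
E
python3 - <<'E'
from h import *
show(*cellpose(CA,.06,1),'hi'); show(*cellpose(CA,.0055,1),'lo')
E
```

```text
hi [-0.0077, -0.1046, 0.1361] [-0.24, 0.03, -0.21]
lo [-0.0077, -0.1044, 0.1906] [-0.24, 0.03, -0.21]
```

Emit:
{"api": "apply_moves", "payload": {
  "increments": [
    [[-0.0077, -0.1045, 0.02, -0.2, 0, -0.2, 0.04], [-0.0077, -0.1045, 0.06, -0.2, 0, -0.2, 0.04], [-0.0077, -0.1045, 0.1, -0.2, 0, -0.2, 0.04], [-0.0077, -0.1045, 0.136, -0.2, 0, -0.2, 0.04], [-0.0077, -0.1045, 0.136, -0.2, 0, -0.2, 0.04], [-0.0077, -0.1045, 0.136, -0.2, 0, -0.2, 0.04]]
  ]
}}

```text
time_s: 36.3
tcp_pos: [0.4588, -0.2914, 0.0609]
tool_rot: [[0.333, 0.943, -0.002], [0.943, -0.333, -0.001], [-0.001, -0.001, -1.0]]
force: [0.8, 0.4, 0.6]
grip_width: 0.0401
```

Run:
```python
from h import *
o=get_obs(); print(o['time_s'],o['tcp_pos'],o['qpos'])
show(*cellpose(CA,.0055,1),'lo')
```

```text
36.3 [ 0.45883711 -0.29137625  0.06089787] [  0.1190596   19.42185276  32.13005377 107.79999381 -12.17812188
  56.22969776 108.13252668]
lo [0.0009, -0.0005, 0.0554] [-0.06, 0.08, -0.07]
```

Emit:
{"api": "apply_moves", "payload": {
  "increments": [
    [[0.001, 0, 0.025, 0, 0, 0, 0.04], [0.001, 0, 0.045, 0, 0, 0, 0.04], [0.001, 0, 0.0555, 0, 0, 0, 0.04], [0.001, 0, 0.0555, 0, 0, 0, 0.04], [0.001, 0, 0.0555, 0, 0, 0, 0.04]]
  ]
}}

```text
time_s: 36.8
tcp_pos: [0.4598, -0.291, 0.006]
tool_rot: [[0.334, 0.943, 0.001], [0.943, -0.334, -0.002], [-0.001, 0.001, -1.0]]
force: [0.7, -0.3, -0.1]
grip_width: 0.0402
```

Emit:
{"api": "apply_moves", "payload": {
  "increments": [
    [[0, 0, 0, 0, 0, 0, 0.018], [0, 0, 0, 0, 0, 0, 0.018], [0, 0, 0, 0, 0, 0, 0.018], [0, 0, 0, 0, 0, 0, 0.018], [0, 0, 0, 0, 0, 0, 0.018]]
  ]
}}

```text
time_s: 37.3
tcp_pos: [0.4589, -0.2904, 0.0048]
tool_rot: [[0.334, 0.943, -0.001], [0.943, -0.334, -0.001], [-0.001, -0.0, -1.0]]
force: [-0.4, 1.1, 4.3]
grip_width: 0.0206
```

Emit:
{"api": "apply_moves", "payload": {
  "increments": [
    [[0, 0, -0.02, 0, 0, 0, 0.018], [0, 0, -0.06, 0, 0, 0, 0.018], [0, 0, -0.1, 0, 0, 0, 0.018], [0, 0, -0.14, 0, 0, 0, 0.018], [0, 0, -0.14, 0, 0, 0, 0.018]]
  ]
}}

```text
time_s: 37.8
tcp_pos: [0.4611, -0.2919, 0.1495]
tool_rot: [[0.334, 0.943, 0.006], [0.943, -0.334, -0.003], [-0.001, 0.007, -1.0]]
force: [0.6, 0.1, -1.3]
grip_width: 0.0206
```

Run:
```python
from h import *
o=get_obs(); print(o['time_s'],o['tcp_pos'],o['qpos'])
show(*pose(.020,.066,.14,0,d=.006,flip=1),'over bay2')
```

```text
37.8 [ 0.46113688 -0.29191025  0.14947331] [ -2.39019391  12.84943859  34.20192985 103.2408878   -7.90731788
  65.86208374 104.82007876]
over bay2 [0.3325, -0.0186, 0.015] [0.18, -0.55, 157.78]
```

Emit:
{"api": "apply_moves", "payload": {
  "increments": [
    [[0.04, -0.002, 0, 0, 0, 8, 0.018], [0.08, -0.004, 0, 0, 0, 16, 0.018], [0.12, -0.006, 0, 0, 0, 24, 0.018], [0.16, -0.008, 0, 0, 0, 32, 0.018], [0.2, -0.011, 0, 0, 0, 40, 0.018], [0.24, -0.013, 0, 0, 0, 48, 0.018], [0.28, -0.015, 0, 0, 0, 56, 0.018], [0.32, -0.018, 0, 0, 0, 64, 0.018]]
  ]
}}

```text
time_s: 38.6
tcp_pos: [0.5485, 0.019, 0.1434]
tool_rot: [[0.994, 0.108, -0.002], [0.108, -0.994, -0.001], [-0.002, 0.001, -1.0]]
force: [0.5, -0.5, -0.7]
grip_width: 0.0209
```

Emit:
{"api": "apply_moves", "payload": {
  "increments": [
    [[0, 0, 0, 0, 0, 8, 0.018], [0, 0, 0, 0, 0, 16, 0.018], [0, 0, 0, 0, 0, 24, 0.018], [0, 0, 0, 0, 0, 32, 0.018], [0, 0, 0, 0, 0, 40, 0.018], [0, 0, 0, 0, 0, 48, 0.018], [0, 0, 0, 0, 0, 56, 0.018], [0, 0, 0, 0, 0, 64, 0.018]]
  ]
}}

```text
time_s: 39.4
tcp_pos: [0.5482, 0.0173, 0.1433]
tool_rot: [[0.532, -0.846, -0.002], [-0.846, -0.532, -0.001], [-0.0, 0.002, -1.0]]
force: [-0.1, -0.4, -0.4]
grip_width: 0.0211
```

Run:
```python
from h import *
o=get_obs(); print(o['time_s'],o['tcp_pos'],o['qpos'])
show(*pose(.020,.066,.14,0,d=.006,flip=1),'over bay2')
```

```text
39.4 [0.5482079  0.0172781  0.14330392] [-39.394917    14.60666422  38.02173879 102.90210384  -9.73970312
  65.93322875 -56.0864554 ]
over bay2 [-0.0053, -0.0111, 0.0093] [0.13, -0.02, 29.47]
```

Emit:
{"api": "apply_moves", "payload": {
  "increments": [
    [[-0.0053, -0.011, 0, 0, 0, 8, 0.018], [-0.0053, -0.011, 0, 0, 0, 16, 0.018], [-0.0053, -0.011, 0, 0, 0, 24, 0.018], [-0.0053, -0.011, 0.009, 0, 0, 29.5, 0.018], [-0.0053, -0.011, 0.009, 0, 0, 29.5, 0.018], [-0.0053, -0.011, 0.009, 0, 0, 29.5, 0.018]]
  ]
}}

```text
time_s: 40.0
tcp_pos: [0.5547, 0.0277, 0.1346]
tool_rot: [[0.056, -0.998, -0.002], [-0.998, -0.056, -0.001], [0.001, 0.002, -1.0]]
force: [-1.0, -0.1, -0.7]
grip_width: 0.0207
```

Run:
```python
from h import *
o=get_obs(); print(o['time_s'],o['tcp_pos'],o['qpos'])
show(*pose(.020,.066,.10,20,d=.006,flip=1),'pre bay2')
```

```text
40.0 [0.55465966 0.02770913 0.13463281] [-43.17097377  16.91916891  41.99419981 102.56646246 -12.30693376
  65.33133516 -84.02304941]
pre bay2 [0.0, -0.0022, 0.0403] [20.13, 0.03, 0.49]
```

Emit:
{"api": "apply_moves", "payload": {
  "increments": [
    [[0, 0, 0.01, 8, 0, 0.5, 0.018], [0, -0.001, 0.02, 16, 0, 0.5, 0.018], [0, -0.002, 0.038, 20.1, 0, 0.5, 0.018], [0, -0.002, 0.04, 20.1, 0, 0.5, 0.018], [0, -0.002, 0.04, 20.1, 0, 0.5, 0.018], [0, -0.002, 0.04, 20.1, 0, 0.5, 0.018]]
  ]
}}

```text
time_s: 40.6
tcp_pos: [0.5586, 0.0278, 0.0965]
tool_rot: [[0.044, -0.938, 0.343], [-0.999, -0.042, 0.015], [-0.0, -0.343, -0.939]]
force: [0.9, 0.2, -0.3]
grip_width: 0.0204
```

Run:
```python
from h import *
o=wsnap('w18'); print(o['time_s'],o['tcp_pos'],o['force'],o['grip_width'],o['qpos'])
for a in [(.02,.1,20),(.018,.075,20),(.014,.059,20),(0,.055,20),(-.0125,.051,20)]: show(*pose(a[0],.066,a[1],a[2],d=.006,flip=1),str(a))
K,E=wcam('w18'); overlay('w18.png','w18o.png',K,E,CH,(0,0,640,400),1.25)
```

```text
40.6 [0.55855463 0.02782007 0.09652982] [ 0.88763393  0.17361643 -0.32883723] 0.020431245428822048 [-50.56186761   3.57772864  43.44940784 122.26867936  -1.28934309
  35.14444909 -94.1337731 ]
(0.02, 0.1, 20) [-0.0001, 0.0024, 0.0014] [-0.08, -0.05, -0.17]
(0.018, 0.075, 20) [-0.0001, 0.0129, 0.0242] [-0.08, -0.05, -0.17]
(0.014, 0.059, 20) [-0.0001, 0.0221, 0.0378] [-0.08, -0.05, -0.17]
(0, 0.055, 20) [-0.0001, 0.0366, 0.0368] [-0.08, -0.05, -0.17]
(-0.0125, 0.051, 20) [-0.0, 0.0498, 0.0362] [-0.08, -0.05, -0.17]
```

View pics/w18o.png

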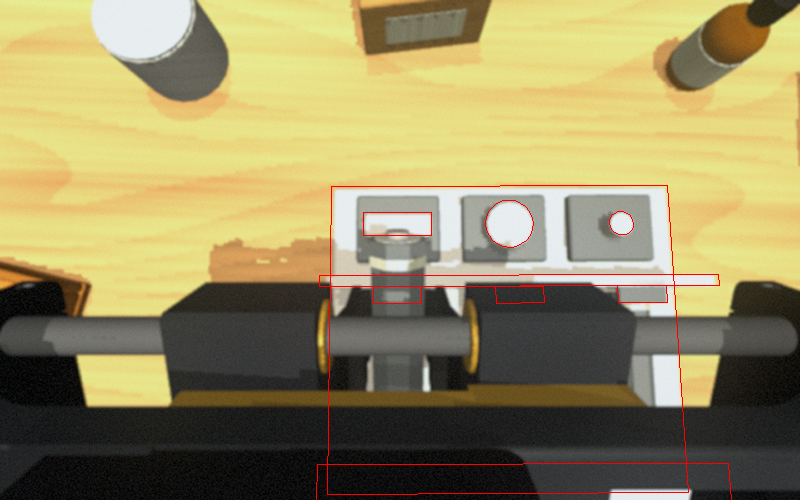

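Emit:
{"api": "apply_moves", "payload": {
  "increments": [
    [[0, 0.007, 0.012, 0, 0, -0.1, 0.018], [0, 0.0129, 0.0242, 0, 0, -0.1, 0.018], [0, 0.0221, 0.0378, 0, 0, -0.1, 0.018], [0, 0.0221, 0.0378, 0, 0, -0.1, 0.018], [0, 0.029, 0.0373, 0, 0, -0.1, 0.018], [0, 0.0366, 0.0368, 0, 0, -0.1, 0.018], [0, 0.043, 0.0365, 0, 0, -0.1, 0.018], [0, 0.0498, 0.0362, 0, 0, -0.1, 0.018]]
  ]
}}

```text
time_s: 41.45
tcp_pos: [0.5241, 0.0267, 0.0456]
tool_rot: [[0.046, -0.937, 0.346], [-0.999, -0.042, 0.017], [-0.001, -0.346, -0.938]]
force: [4.8, -1.1, 6.5]
grip_width: 0.0211
```

Emit:
{"api": "apply_moves", "payload": {
  "increments": [
    [[0, 0, 0, 0, 0, 0, 0.018], [0, 0, 0, 0, 0, 0, 0.018]]
  ]
}}

```text
time_s: 41.65
tcp_pos: [0.5238, 0.0268, 0.0452]
tool_rot: [[0.046, -0.937, 0.345], [-0.999, -0.043, 0.017], [-0.001, -0.345, -0.938]]
force: [5.6, 0.2, 3.1]
grip_width: 0.0206
```

Run:
```python
from h import *
o=wsnap('w19'); print(o['time_s'],o['tcp_pos'],o['force'],o['grip_width'])
for a in [(-.0125,.051,20),(-.0125,.0445,13),(-.0125,.038,7),(-.0125,.033,0)]: show(*pose(a[0],.066,a[1],a[2],d=.006,flip=1),str(a))
```

```text
41.65 [0.52381431 0.02681653 0.04518633] [5.55479609 0.23742132 3.08897151] 0.020551265165282877
(-0.0125, 0.051, 20) [0.0006, -0.0005, -0.0] [-0.21, 0.04, -0.09]
(-0.0125, 0.0445, 13) [0.0006, 0.0025, 0.006] [-7.21, 0.05, -0.09]
(-0.0125, 0.038, 7) [0.0006, 0.0054, 0.012] [-13.21, 0.05, -0.08]
(-0.0125, 0.033, 0) [0.0006, 0.0078, 0.0165] [-20.21, 0.06, -0.08]
```

View pics/w19.png

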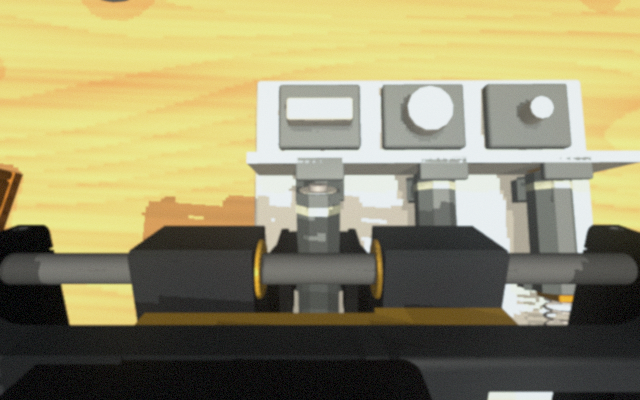

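Emit:
{"api": "apply_moves", "payload": {
  "increments": [
    [[0.0003, 0.0013, 0.003, -3.5, 0, 0, 0.018], [0.0006, 0.003, 0.006, -7, 0, 0, 0.018], [0.0006, 0.0045, 0.009, -10, 0, 0, 0.018], [0.0006, 0.006, 0.012, -13, 0, 0, 0.018], [0.0006, 0.0075, 0.0145, -16.5, 0, 0, 0.018], [0.0006, 0.0085, 0.0165, -20, 0, 0, 0.018], [0.0006, 0.0085, 0.0165, -20.2, 0, 0, 0.018]]
  ]
}}

```text
time_s: 42.4
tcp_pos: [0.5225, 0.026, 0.0262]
tool_rot: [[0.046, -0.999, -0.002], [-0.999, -0.046, -0.0], [0.0, 0.002, -1.0]]
force: [6.1, 2.4, 3.7]
grip_width: 0.0207
```

Run:
```python
from h import *
o=wsnap('w20'); print(o['time_s'],o['tcp_pos'],o['force'],o['grip_width'])
for a in [(-.012,.032,0),(-.001,.032,0)]: show(*pose(a[0],.066,a[1],a[2],d=.006,flip=1),str(a))
```

```text
42.4 [0.522459   0.02601344 0.02617599] [6.05154473 2.40905804 3.69528558] 0.02072826768011897
(-0.012, 0.032, 0) [-0.0001, -0.0005, 0.0002] [0.05, 0.0, -0.08]
(-0.001, 0.032, 0) [-0.0001, -0.0115, 0.0002] [0.05, 0.0, -0.08]
```

View pics/w20.png

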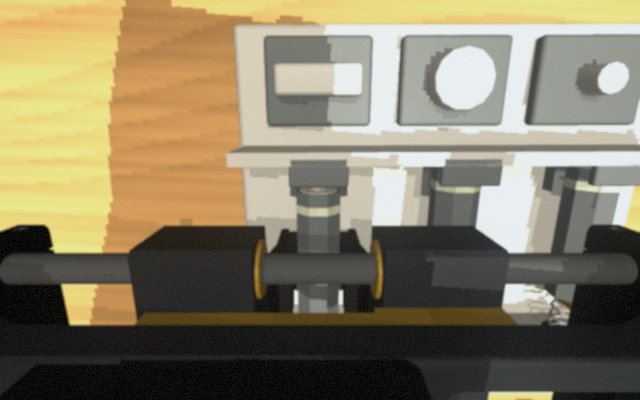

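Emit:
{"api": "apply_moves", "payload": {
  "increments": [
    [[0, -0.004, 0, 0, 0, 0, 0.018], [0, -0.008, 0, 0, 0, 0, 0.018], [0, -0.0115, 0, 0, 0, 0, 0.018], [0, -0.0115, 0, 0, 0, 0, 0.018]]
  ]
}}

```text
time_s: 42.85
tcp_pos: [0.5306, 0.0262, 0.0257]
tool_rot: [[0.046, -0.999, -0.006], [-0.999, -0.046, 0.001], [-0.001, 0.006, -1.0]]
force: [-4.6, -0.1, 11.4]
grip_width: 0.0203
```

Emit:
{"api": "apply_moves", "payload": {
  "increments": [
    [[0, 0, 0, 0, 0, 0, 0.026], [0, 0, 0, 0, 0, 0, 0.034], [0, 0, 0, 0, 0, 0, 0.034], [0, 0, 0, 0, 0, 0, 0.034]]
  ]
}}

```text
time_s: 43.25
tcp_pos: [0.5315, 0.0262, 0.0253]
tool_rot: [[0.046, -0.999, -0.004], [-0.999, -0.046, 0.0], [-0.0, 0.004, -1.0]]
force: [-0.3, 0.5, -0.2]
grip_width: 0.0331
```

Emit:
{"api": "apply_moves", "payload": {
  "increments": [
    [[0, 0, -0.02, 0, 0, 0, 0.034], [0, 0.02, -0.06, 0, 0, 0, 0.034], [0, 0.03, -0.11, 0, 0, 0, 0.034], [0, 0.03, -0.16, 0, 0, 0, 0.034], [0, 0.03, -0.16, 0, 0, 0, 0.034], [0, 0.03, -0.16, 0, 0, 0, 0.034]]
  ]
}}

```text
time_s: 43.85
tcp_pos: [0.5028, 0.0252, 0.1866]
tool_rot: [[0.046, -0.999, -0.001], [-0.999, -0.046, 0.002], [-0.002, 0.001, -1.0]]
force: [-0.2, 0.4, 0.3]
grip_width: 0.0337
```

Run:
```python
from h import *
o=wsnap('w21'); print(o['time_s'],o['tcp_pos'],o['qpos'],o['force'])
snap('side','side5.png');snap('scene','scene5.png')
crop('side5.png','s5c.png',210,95,370,255,4)
K,E=wcam('w21'); overlay('w21.png','w21o.png',K,E,CH,(0,0,640,400),1.25)
```

```text
43.85 [0.50277703 0.02515384 0.186587  ] [-49.94947881   4.98276755  44.73849911 106.55479375  -3.84797516
  69.98668988 -91.35811336] [-0.19585675  0.39828261  0.3244251 ]
```

View pics/w21o.png

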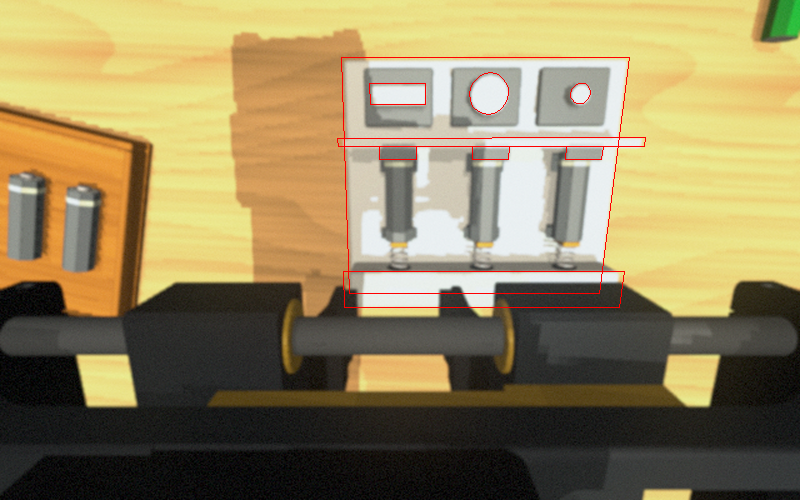

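View pics/s5c.png

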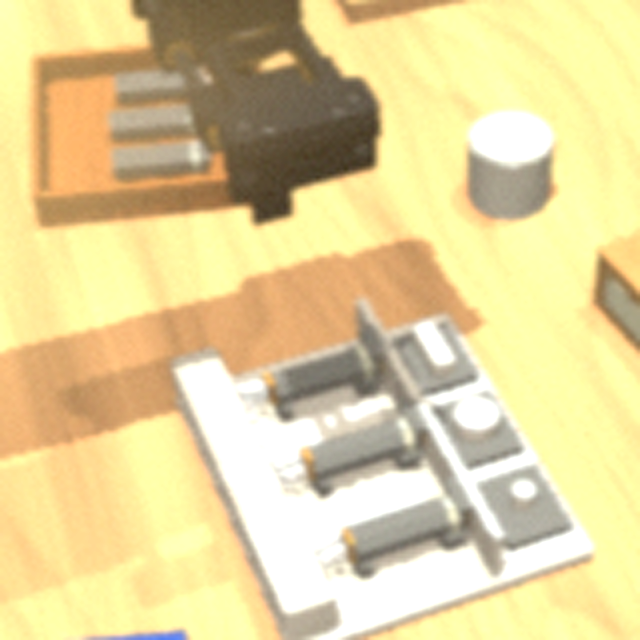

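Run:
```python
from h import *
K,E=wcam('w21')
L=[l+[0,y,.0215] for y in(-.066,0,.066) for l in celllines()]
overlay('w21.png','w21p.png',K,E,CH,(265,100,505,225),3.3,L)
```

```text
(no output)
```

View pics/w21p.png

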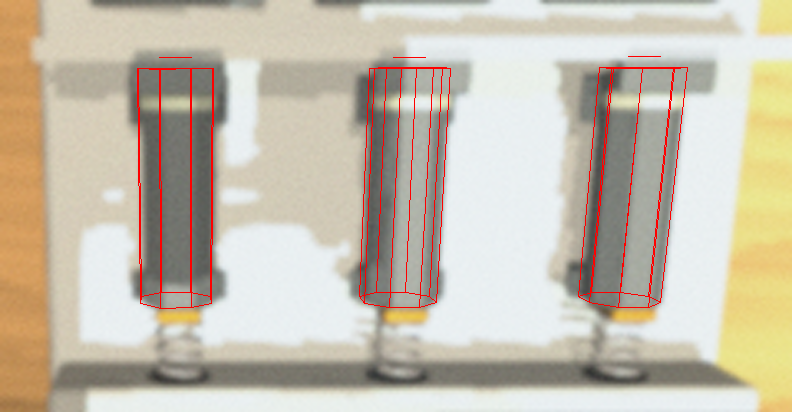

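```bash
cat >> h.py <<'E'
def kp(y,z): return pose(.072,y,z,0,d=0,flip=1)
E
python3 - <<'E'
from h import *
show(*kp(.066,.08),'bar hi')
E
```

```text
bar hi [-0.0007, -0.1059, 0.1038] [0.3, -0.03, -0.08]
```

Emit:
{"api": "apply_moves", "payload": {
  "increments": [
    [[-0.0007, -0.05, 0, 0.1, 0, -0.1, 0], [-0.0007, -0.1, 0, 0.2, 0, -0.1, 0], [-0.0007, -0.106, 0.05, 0.2, 0, -0.1, 0], [-0.0007, -0.106, 0.104, 0.2, 0, -0.1, 0], [-0.0007, -0.106, 0.104, 0.2, 0, -0.1, 0], [-0.0007, -0.106, 0.104, 0.2, 0, -0.1, 0], [-0.0007, -0.106, 0.104, 0.2, 0, -0.1, 0]]
  ]
}}

```text
time_s: 44.7
tcp_pos: [0.6089, 0.0301, 0.0835]
tool_rot: [[0.047, -0.999, 0.003], [-0.999, -0.047, 0.001], [-0.001, -0.003, -1.0]]
force: [0.8, 0.1, 1.2]
grip_width: 0.0006
```

Run:
```python
from h import *
o=wsnap('w22'); print(o['time_s'],o['tcp_pos'],o['qpos'],o['grip_width'])
show(*kp(.066,.037),'bar touch')
show(*kp(.066,.0265),'bar down')
```

```text
44.7 [0.60887056 0.03008847 0.08350622] [-39.87258771  28.35517789  42.33852253  97.25556687 -21.18017343
  62.49758579 -78.37155566] 0.0006303754271695303
bar touch [0.0001, 0.0027, 0.0469] [-0.23, 0.06, -0.0]
bar down [0.0001, 0.0027, 0.0574] [-0.23, 0.06, -0.0]
```

View pics/w22.png

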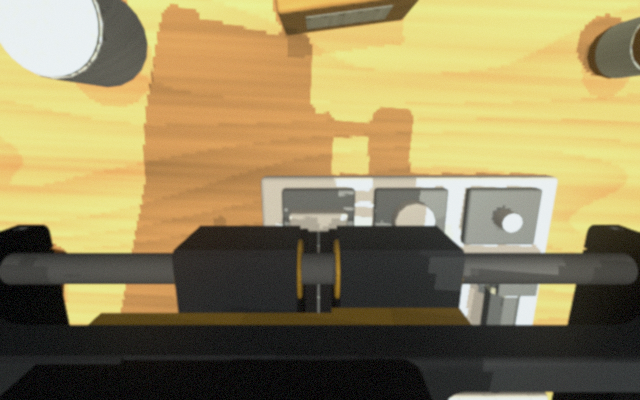

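Emit:
{"api": "apply_moves", "payload": {
  "increments": [
    [[0, 0.0027, 0.03, 0, 0, 0, 0], [0, 0.0027, 0.044, 0, 0, 0, 0], [0, 0.0027, 0.05, 0, 0, 0, 0], [0, 0.0027, 0.055, 0, 0, 0, 0], [0, 0.0027, 0.0575, 0, 0, 0, 0], [0, 0.0027, 0.0575, 0, 0, 0, 0], [0, 0.0027, 0.0575, 0, 0, 0, 0], [0, 0.0027, 0.0575, 0, 0, 0, 0]]
  ]
}}

```text
time_s: 45.55
tcp_pos: [0.6056, 0.0305, 0.0262]
tool_rot: [[0.047, -0.999, 0.001], [-0.999, -0.047, 0.002], [-0.002, -0.001, -1.0]]
force: [-10.1, 0.8, 19.8]
grip_width: 0.0004
```

Run:
```python
from h import *
o=get_obs(); print(o['time_s'],o['tcp_pos'],o['force'])
show(*kp(.066,.026),'bar')
```

```text
45.55 [0.60558297 0.03047765 0.02621105] [-10.0525078    0.84523008  19.77434154]
bar [0.0004, -0.0011, 0.0002] [-0.06, 0.11, 0.01]
```

Emit:
{"api": "apply_moves", "payload": {
  "increments": [
    [[0, 0, -0.015, 0, 0, 0, 0], [0, 0, -0.04, 0, 0, 0, 0], [0.045, 0, -0.04, 0, 0, 0, 0], [0.09, 0, -0.04, 0, 0, 0, 0], [0.132, 0, -0.04, 0, 0, 0, 0], [0.132, 0, -0.04, 0, 0, 0, 0], [0.132, 0, -0.04, 0, 0, 0, 0], [0.132, 0, -0.04, 0, 0, 0, 0]]
  ]
}}

```text
time_s: 46.35
tcp_pos: [0.612, -0.1002, 0.0642]
tool_rot: [[0.049, -0.999, 0.001], [-0.999, -0.049, 0.001], [-0.001, -0.001, -1.0]]
force: [0.6, 0.2, -0.1]
grip_width: 0.0003
```

Run:
```python
from h import *
o=get_obs(); print(o['time_s'],o['tcp_pos'],o['force'],o['qpos'])
show(*kp(-.066,.0265),'small')
snap('side','side6.png');crop('side6.png','s6c.png',210,95,370,255,4)
```

```text
46.35 [ 0.61198814 -0.10022697  0.06423875] [ 0.64875859  0.15088351 -0.135298  ] [-26.97223923  31.34634187  42.27329236  96.3034755  -23.55073813
  61.50879471 -64.62681903]
small [0.0016, -0.0008, 0.0377] [-0.08, 0.06, 0.1]
```

View pics/s6c.png

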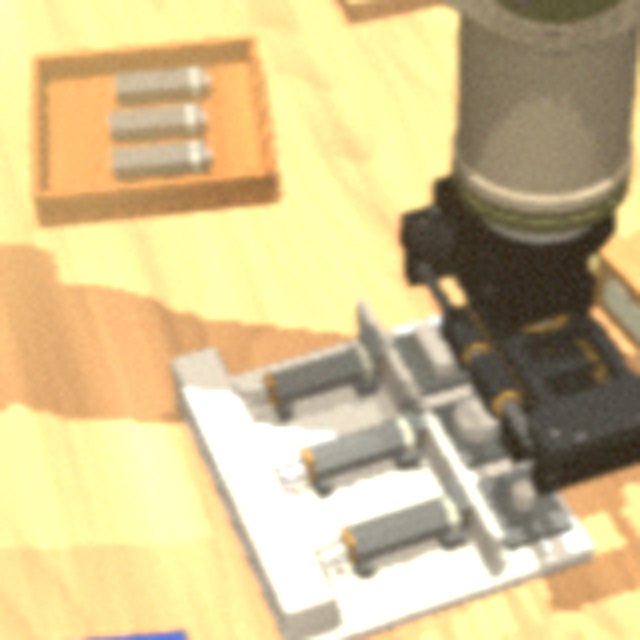

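Emit:
{"api": "apply_moves", "payload": {
  "increments": [
    [[0.0016, -0.0008, 0.015, 0, 0, 0, 0], [0.0016, -0.0008, 0.025, 0, 0, 0, 0], [0.0016, -0.0008, 0.031, 0, 0, 0, 0], [0.0016, -0.0008, 0.035, 0, 0, 0, 0], [0.0016, -0.0008, 0.0375, 0, 0, 0, 0], [0.0016, -0.0008, 0.0375, 0, 0, 0, 0], [0.0016, -0.0008, 0.0375, 0, 0, 0, 0], [0.0016, -0.0008, 0.0375, 0, 0, 0, 0]]
  ]
}}

```text
time_s: 47.2
tcp_pos: [0.6122, -0.1029, 0.0265]
tool_rot: [[0.047, -0.999, 0.0], [-0.999, -0.047, 0.001], [-0.001, -0.0, -1.0]]
force: [-4.6, 2.3, 5.5]
grip_width: 0.0006
```

Run:
```python
from h import *
o=get_obs(); print(o['time_s'],o['tcp_pos'],o['force'])
show(*kp(-.066,.026),'small')
```

```text
47.2 [ 0.61224256 -0.10292917  0.02654983] [-4.61387921  2.32597152  5.50145184]
small [-0.0012, -0.0007, 0.0006] [-0.02, 0.05, 0.02]
```

Emit:
{"api": "apply_moves", "payload": {
  "increments": [
    [[0, 0, -0.015, 0, 0, 0, 0], [0, 0, -0.035, 0, 0, 0, 0], [-0.045, 0, -0.035, 0, 0, 0, 0], [-0.067, 0, -0.035, 0, 0, 0, 0], [-0.067, 0, -0.035, 0, 0, 0, 0], [-0.067, 0, -0.035, 0, 0, 0, 0], [-0.067, 0, -0.035, 0, 0, 0, 0]]
  ]
}}

```text
time_s: 47.9
tcp_pos: [0.6092, -0.0379, 0.0619]
tool_rot: [[0.046, -0.999, 0.001], [-0.999, -0.046, -0.0], [0.001, -0.001, -1.0]]
force: [0.7, -0.7, -0.1]
grip_width: 0.0005
```

Run:
```python
from h import *
o=get_obs(); print(o['time_s'],o['tcp_pos'],o['force'])
show(*kp(0,.0263),'large')
```

```text
47.9 [ 0.60923745 -0.03789935  0.06187104] [ 0.69889307 -0.70712612 -0.11198691]
large [-0.0021, -0.0006, 0.0356] [-0.07, -0.03, -0.09]
```

Emit:
{"api": "apply_moves", "payload": {
  "increments": [
    [[0.002, 0, 0.015, 0, 0, 0, 0], [0.002, 0, 0.023, 0, 0, 0, 0], [0.002, 0, 0.029, 0, 0, 0, 0], [0.002, 0, 0.033, 0, 0, 0, 0], [0.002, 0, 0.0358, 0, 0, 0, 0], [0.002, 0, 0.0358, 0, 0, 0, 0], [0.002, 0, 0.0358, 0, 0, 0, 0], [0.002, 0, 0.0358, 0, 0, 0, 0]]
  ]
}}

```text
time_s: 48.7
tcp_pos: [0.6087, -0.039, 0.0264]
tool_rot: [[0.047, -0.999, -0.001], [-0.999, -0.047, 0.001], [-0.001, 0.001, -1.0]]
force: [-7.8, -1.5, 14.3]
grip_width: 0.0007
```

Run:
```python
from h import *
o=get_obs(); print(o['time_s'],o['tcp_pos'],o['force'])
show(*kp(0,.026),'large')
```

```text
48.7 [ 0.60866056 -0.03901709  0.02636899] [-7.77736764 -1.51021597 14.27012267]
large [-0.0032, -0.0013, 0.0004] [0.04, 0.03, -0.03]
```

Emit:
{"api": "apply_moves", "payload": {
  "increments": [
    [[0, 0, -0.015, 0, 0, 0, 0], [0, 0, -0.035, 0, 0, 0, 0], [-0.045, 0, -0.035, 0, 0, 0, 0], [-0.069, 0, -0.035, 0, 0, 0, 0], [-0.069, 0, -0.035, 0, 0, 0, 0], [-0.069, 0, -0.035, 0, 0, 0, 0], [-0.069, 0, -0.035, 0, 0, 0, 0]]
  ]
}}

```text
time_s: 49.4
tcp_pos: [0.6061, 0.0294, 0.0609]
tool_rot: [[0.046, -0.999, 0.001], [-0.999, -0.046, -0.0], [0.0, -0.001, -1.0]]
force: [0.2, 0.1, 0.4]
grip_width: 0.0004
```

Run:
```python
from h import *
o=get_obs(); print(o['time_s'],o['tcp_pos'],o['force'])
show(*kp(.066,.0263),'bar')
```

```text
49.4 [0.60612324 0.0294463  0.06089713] [0.20573531 0.05727615 0.44137272]
bar [-0.0007, -0.0006, 0.0346] [-0.06, -0.01, -0.06]
```

Emit:
{"api": "apply_moves", "payload": {
  "increments": [
    [[0, -0.0006, 0.014, 0, 0, 0, 0], [0, -0.0006, 0.022, 0, 0, 0, 0], [0, -0.0006, 0.028, 0, 0, 0, 0], [0, -0.0006, 0.032, 0, 0, 0, 0], [0, -0.0006, 0.0347, 0, 0, 0, 0], [0, -0.0006, 0.0347, 0, 0, 0, 0], [0, -0.0006, 0.0347, 0, 0, 0, 0], [0, -0.0006, 0.0347, 0, 0, 0, 0]]
  ]
}}

```text
time_s: 50.2
tcp_pos: [0.606, 0.03, 0.0264]
tool_rot: [[0.047, -0.999, -0.001], [-0.999, -0.047, 0.0], [-0.0, 0.001, -1.0]]
force: [-8.8, -1.4, 12.3]
grip_width: 0.0005
```

Run:
```python
from h import *
o=get_obs(); print(o['time_s'],o['tcp_pos'],o['force'])
```

```text
50.2 [0.60600298 0.03004699 0.02642449] [-8.76462355 -1.43333867 12.29528347]
```

Emit:
{"api": "apply_moves", "payload": {
  "increments": [
    [[0, 0, -0.015, 0, 0, 0, 0], [0, 0, -0.06, 0, 0, 0, 0], [0, 0, -0.11, 0, 0, 0, 0], [0, 0.05, -0.16, 0, 0, 0, 0], [0, 0.1, -0.19, 0, 0, 0, 0], [0, 0.1, -0.19, 0, 0, 0, 0], [0, 0.1, -0.19, 0, 0, 0, 0], [0, 0.1, -0.19, 0, 0, 0, 0]]
  ]
}}

```text
time_s: 51.0
tcp_pos: [0.507, 0.0266, 0.2166]
tool_rot: [[0.048, -0.999, 0.003], [-0.999, -0.048, 0.003], [-0.003, -0.003, -1.0]]
force: [0.8, 1.3, -0.5]
grip_width: 0.0008
```

Emit:
{"api": "apply_moves", "payload": {
  "increments": [
    [[0, 0, 0, 0, 0, 0, 0], [0, 0, 0, 0, 0, 0, 0], [0, 0, 0, 0, 0, 0, 0]]
  ]
}}

```text
time_s: 51.3
tcp_pos: [0.5068, 0.0256, 0.2151]
tool_rot: [[0.047, -0.999, -0.0], [-0.999, -0.047, -0.001], [0.001, 0.001, -1.0]]
force: [0.5, -0.2, 0.0]
grip_width: 0.0006
```

Run:
```python
from h import *
o=wsnap('w23'); print(o['time_s'],o['tcp_pos'],o['force'],o['qvel'])
snap('side','side7.png');crop('side7.png','s7c.png',210,95,410,255,4)
K,E=wcam('w23')
L=[l+[0,y,.0215] for y in(-.066,0,.066) for l in celllines()]
overlay('w23.png','w23p.png',K,E,CH,(0,0,640,400),1.25,L)
```

```text
51.3 [0.5067781  0.02560938 0.21510436] [ 0.51209996 -0.21571266  0.02581217] [-0.12491785 -0.42771298  0.1091558   0.00647703  0.22451521  0.0532421
 -0.06359742]
```

View pics/w23p.png

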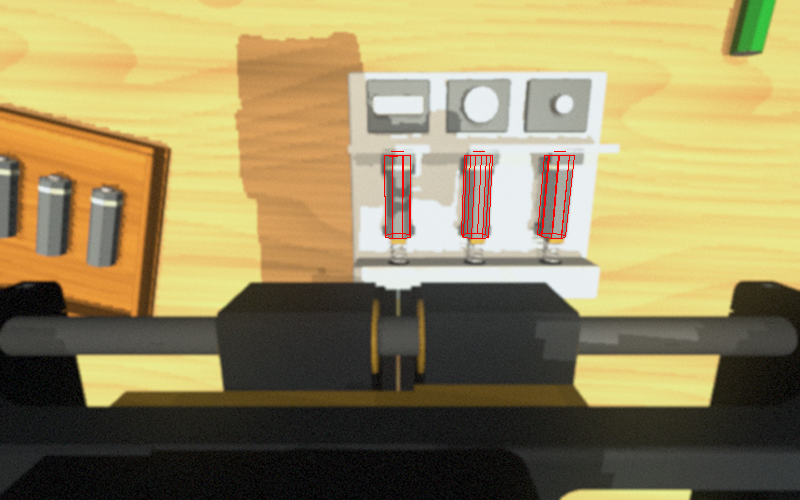

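View pics/s7c.png

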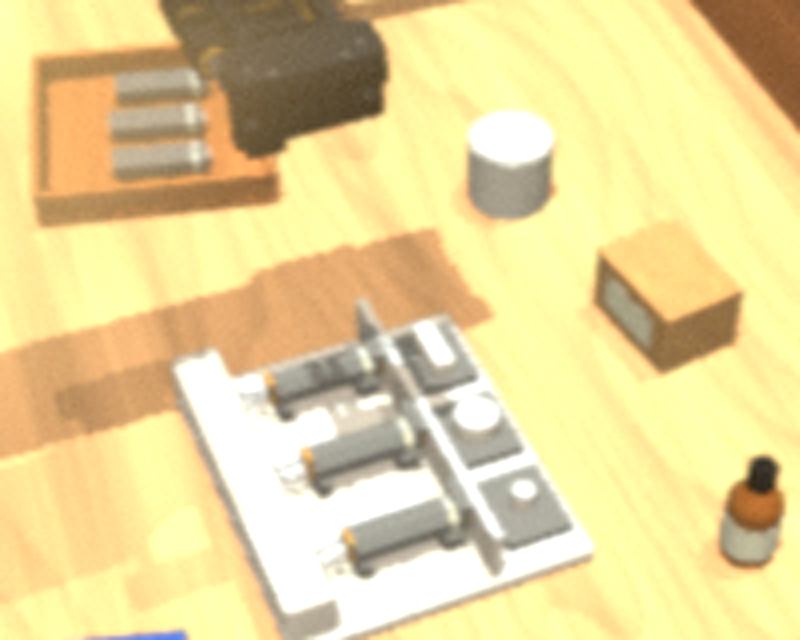

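```bash
python3 -c "
from h import *
print(hand_in())"
```

```text
the job is handed in; nothing more can be done
None
```

I moved the three charged cells into the wooden tray and clipped the three waiting cells into bays 0, 1 and 2, nub ends under the lips. I then pressed bar, small, large, bar and handed in at about 51 s. The hand-in gave no verdict.

- **Seating:** in the last wrist picture all three cells lie on the outlines of seated cells. Each spring plate is against its cell's plain end.
- **Tray:** the last side picture shows three cells lying flat on the tray floor, and all cells are let go.
- **Keys:** each press took the fingertips to about 26.5 mm above the table, about 5.5 mm of travel, with 5 to 20 N of resistance. The keys look up again in the last pictures, and the arm is clear of everything.
- **Small key:** it met 5.5 N, against 4.8 N for fully down. The other three presses bottomed out harder, at 12 to 20 N.
- **Knocked cell:** one waiting cell was knocked aside while I was emptying the bays. I found it again in the pictures before picking it up.
- **Bystanders:** I did not touch the bottle, candle or carton, and all three are upright in the last side picture. I did not measure how far, if at all, they had moved.
- **Disagreement:** the first tray position differed by about 1 cm between the two fixed cameras. I settled it with the wrist camera before placing any cells.

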